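# Put the treatment station away: load the UV steriliser and park the gas cylinder

## Robot

A 6-joint arm with a two-finger parallel gripper is mounted at the origin on the work surface. World frame = base frame: x ahead of the robot, y to its left, z up, the work surface at z = 0. Lengths are in m, angles in rad, forces in N, time in s.
With the tool pointing down it reaches from about 0.4 to 0.825 m from the base axis. Payload 7 kg.
Tool frame: the origin (TCP) lies midway between the tips of the shut fingers; the grasp point (between the pads) lies 19 mm behind it; z points along the fingers, y is the line along which they close (so a half turn about z gives the same grasp; the last joint's range is limited). The gripper opens to 88 mm and grips with 3 to 60 N. Pads are 19 mm wide; open, the fingers measure 130 mm over their backs; the gripper's body (78 mm by 193 mm) begins 47 mm behind the grasp point.
Start: joints at [-0.939, 0.359, 0.012, 0, -1.224, -0.288], TCP at [0.227, -0.635, 0.227] pointing down, gripper open.
Joint ranges: [-3.07, 3.07], [-1.43, 2.12], [-1.02, 1.25], [-3.03, 1.67], [-3.05, -0], [-3.03, 3.03]. Speed limits (rad/s): [2.39, 2.39, 3.01, 3.14, 3.14, 3.14].

## Interface

Orientations are given as [roll, pitch, yaw] about the fixed x, y, z axes, in that order (R = Rz(yaw) Ry(pitch) Rx(roll)).
In Python, from station import arm gives the robot as it stands.
- The arm moves only by the tool servo_tool, never from a script. Its argument "deltas" is a list of rows, each a list of 7 numbers: the closure, from -1 (fully open) to 1 (shut), then the shift along the tool's x, y, z in mm, then the turn, a rotation vector about the tool's x, y, z in degrees. In form: [[gripper, x, y, z, ax, ay, az], ...]. A call has 1 to 20 rows; each row shifts and turns the commanded pose from where the row before left it, along the tool's axes as they then stand; what a row does not reach is not made up. A row lasts 1/12 s, in which the tool goes at most 41.7 mm and 7.16 degrees, less where a joint would pass 70% of its speed; a pose out of reach is approached as far as the arm can. A call is refused whole if a number of a shift passes 41.7 or a number of a turn 7.16, either way. A call with a gripper value outside its range is refused whole. The fingers move at their own pace and stop on an object; "squeeze" is the grip in N (left out, the last holds). Time passes only in rows, so rows that do not move let the fingers close. It gives the time, the measured TCP pose, the force, the opening and the grip force at its end, in the units of the state.
- arm.get_state(): the state, without advancing time (a new reading comes with each control period).
- arm.grab_frame(name): name is "side" or "top" or "wrist"; returns a dict with "color" (420x560x3 uint8, red, green, blue), "K" (3x3 intrinsics, pixels), "distortion" ([k1, k2, p1, p2, k3] as OpenCV has them; the pictures are not rectified), "position" and "orientation" of the camera in the world. Camera axes: x right, y down, z forward; pixel columns grow to the right and rows downward; lengths in m; the calibration is good to about 2 mm. A picture is of the moment at which its call begins. There is no depth.
- arm.job_done(): hands the job in; it is judged then, once.
Trained networks look in a picture, given as the dict that the camera call returned (one of the last four; its "shot" number tells which), for a name from the list of things; names that differ only in an ending like _2 or _b are one class to them, and where a whole thing is asked for, a point or a joint stands for the part that bears it (a point fixed in the world has none). Each returns a list of dicts, best first, with "conf" (0 to 1); they miss things now and then, are a little off and sometimes report something else, mostly with a low value. They report only what shows in the picture. A call takes as long as a camera call. They do not tell look-alikes from the thing itself.
- arm.recognise(query, picture): "at" ([x, y, z] in m, in the coordinates of the camera as it stood for that picture, good to about 4 mm: the middle of the surface that is visible of it).
The state is a dict: "t": time; "q": joint angles; "qd": joint speeds; "joint_efforts": joint torques, N m; "eef_pos": TCP position; "ee_rot": TCP orientation; "force": force on the tool from outside, world axes, zero at the start; "moment": the same for the moment, N m; "width": finger opening in m; "gripper_force": force on a finger pad.
Only numpy, scipy, OpenCV 4.12 (cv2) and the standard library are available. Lean on these libraries where they do the work, as an engineer would, in place of code of your own. Each camera call takes 0.05 s, during which the arm holds its last target. There are 200 camera calls.

## Task

The treatment is over: open the steriliser's cover fully back onto its stop, set all the applicator cups standing about gently in the well without dropping them or squeezing them hard (they are thin-walled), then lower the cover gently, never letting it slam, until it is fully shut, and only then press the green start button. Also, at any moment you like, slide the tall gas cylinder upright along the table, pushing it low down and not lifting or tipping it, until it stands wholly on the round parking disc. Leave everything else where it is.

Things in the scene. Friction and masses are not known exactly. Their poses are not given: they have to be found in the camera images.
- steriliser: White UV steriliser fixed to the table, 160 mm deep (x) by 290 mm wide (y) by 85 mm high, with an open rectangular well, walls 8 mm thick; a blue control block 75 mm wide, 60 mm high and equally deep is joined to its +y side. Origin: centre of the underside of the white part; x points from its front to its back (hinge side), away from the robot, give or take 0.15 rad.
- well (a point): Centre of the well's floor, 15 mm above the table; axes as the steriliser's. The well is 144 mm (x) by 274 mm (y) inside and 70 mm deep; a cup (52 mm) stands below its rim. All five cups fit, in two rows along y.
- cover (a joint): Angle of the smoked amber cover (155 mm deep, 286 mm wide, 6 mm thick, 250 g): 0 fully shut, 1.85 fully open, leaning back past upright on its stop, where it stays by itself. Before about 1.6 it falls shut if let go. The hinge is lightly damped. Slamming is reaching either stop (within 0.1 rad of it) at over 1.5 rad/s.
- cover_bar (a point): Middle of the cover's handle: a round steel bar 10 mm thick, 120 mm long, parallel to the steriliser's y, 45 mm beyond the cover's front edge in the cover's plane, on two rods at its ends. 200 mm from the hinge axis, 4 mm above it at shut. Pinch it from above, a finger before and one behind (40 mm free there: do not open wide); it turns between the fingers as the cover swings.
- cover_axis (a point): Middle of the cover's hinge axis, 86 mm above the table, 76 mm behind the steriliser's centre; the axis runs along the steriliser's y (these axes are the steriliser's). As it opens the bar goes up and then back.
- start (a joint): Travel of the green start button, 0 up to 0.006 m fully down (5 N, springs back); it counts as pressed beyond 0.004 m.
- start_top (a point): Centre of the top face of the green round start button (28 mm diameter), on the blue control block at the steriliser's +y side; it is pressed straight down.
- cylinder: Tall gas cylinder standing loose: black rubber boot 72 mm in diameter, 50 mm high; white body 66 mm in diameter to 155 mm, shoulder, brass valve, blue knob (34 mm) to 245 mm, a gauge 50 mm out at 210 mm. 0.55 to 0.9 kg. Origin: centre of its underside. Push the boot close to the table: pushed high it topples. It must not lean over 15 degrees or rise over 10 mm.
- parking: Round parking disc lying flush in the table (1 mm, no edge to bump on): grey with a yellow border, 120 mm in diameter; origin at its centre.
- cup1: Applicator cup, white plastic, standing mouth down: body 42 mm in diameter with a green band, octagonal green rim 46 mm across (50 over corners), 6 mm high, at the bottom; top at 52 mm. 40 g. Origin: centre of its underside, z up. Thin-walled: it cracks if gripped with over 40 N (80 N over both fingers) or dropped over 5 cm; grip the body with 20 to 30 N. None (absent) in some starts.
- cup2: Applicator cup, white plastic, standing mouth down: body 42 mm in diameter with a green band, octagonal green rim 46 mm across (50 over corners), 6 mm high, at the bottom; top at 52 mm. 40 g. Origin: centre of its underside, z up. Thin-walled: it cracks if gripped with over 40 N (80 N over both fingers) or dropped over 5 cm; grip the body with 20 to 30 N. None (absent) in some starts.
- cup3: Applicator cup, white plastic, standing mouth down: body 42 mm in diameter with a green band, octagonal green rim 46 mm across (50 over corners), 6 mm high, at the bottom; top at 52 mm. 40 g. Origin: centre of its underside, z up. Thin-walled: it cracks if gripped with over 40 N (80 N over both fingers) or dropped over 5 cm; grip the body with 20 to 30 N. None (absent) in some starts.
- cup4: Applicator cup, white plastic, standing mouth down: body 42 mm in diameter with a green band, octagonal green rim 46 mm across (50 over corners), 6 mm high, at the bottom; top at 52 mm. 40 g. Origin: centre of its underside, z up. Thin-walled: it cracks if gripped with over 40 N (80 N over both fingers) or dropped over 5 cm; grip the body with 20 to 30 N. None (absent) in some starts.
- cup5: Applicator cup, white plastic, standing mouth down: body 42 mm in diameter with a green band, octagonal green rim 46 mm across (50 over corners), 6 mm high, at the bottom; top at 52 mm. 40 g. Origin: centre of its underside, z up. Thin-walled: it cracks if gripped with over 40 N (80 N over both fingers) or dropped over 5 cm; grip the body with 20 to 30 N. None (absent) in some starts.
- spray: Bystander: clear bottle with green cap, 52 mm diameter, 150 mm high; origin at the centre of its underside.
- jar: Bystander: closed jar, 60 mm diameter, 70 mm high; origin at the centre of its underside.
- tape: Bystander: roll of tape, 70 mm diameter, 25 mm high; origin at the centre of its underside.
- mug: Bystander: blue cup, 80 mm diameter, 90 mm high; origin at the centre of its underside.
- carton: Bystander: cardboard carton 70 x 100 x 60 mm; origin at the centre of its underside.
Not all that is in view belongs to the job. Leave any pink or turquoise look-alike of the cup1 alone.

How it is judged:
On the way, in this order (a step that is already met when the one before it is completed fails the run):
1. the cover is open on its stop (value of joint cover above 1.78 rad), for 0.2 s.
2. all cups are in the well, let go, with the cover still open (x of cup1 in the frame of well between -0.074 and 0.074 m and y of cup1 in the frame of well between -0.139 and 0.139 m and z of cup1 in the frame of well between -0.01 and 0.05 m and x of cup2 in the frame of well between -0.074 and 0.074 m and y of cup2 in the frame of well between -0.139 and 0.139 m and z of cup2 in the frame of well between -0.01 and 0.05 m and x of cup3 in the frame of well between -0.074 and 0.074 m and y of cup3 in the frame of well between -0.139 and 0.139 m and z of cup3 in the frame of well between -0.01 and 0.05 m and x of cup4 in the frame of well between -0.074 and 0.074 m and y of cup4 in the frame of well between -0.139 and 0.139 m and z of cup4 in the frame of well between -0.01 and 0.05 m and x of cup5 in the frame of well between -0.074 and 0.074 m and y of cup5 in the frame of well between -0.139 and 0.139 m and z of cup5 in the frame of well between -0.01 and 0.05 m and value of joint cover above 1.6 rad and contact force between the fingers and cup1 below 0.5 N and contact force between the fingers and cup2 below 0.5 N and contact force between the fingers and cup3 below 0.5 N and contact force between the fingers and cup4 below 0.5 N and contact force between the fingers and cup5 below 0.5 N), for 0.2 s.
3. the cover is fully shut (value of joint cover below 0.03 rad), for 0.2 s.
4. the start button is pressed with the cover shut (value of joint start above 0.004 m and value of joint cover below 0.03 rad), for 0.05 s.
At the end, for the whole second after the job is handed in: Every cup that is present is in the well, the cover is shut (under 0.03 rad), the button was pressed after that and is released, the cylinder stands upright wholly on the disc (centre within 24 mm of the disc's centre), and all is at rest (x of cup1 in the frame of well between -0.074 and 0.074 m and y of cup1 in the frame of well between -0.139 and 0.139 m and z of cup1 in the frame of well between -0.01 and 0.05 m and x of cup2 in the frame of well between -0.074 and 0.074 m and y of cup2 in the frame of well between -0.139 and 0.139 m and z of cup2 in the frame of well between -0.01 and 0.05 m and x of cup3 in the frame of well between -0.074 and 0.074 m and y of cup3 in the frame of well between -0.139 and 0.139 m and z of cup3 in the frame of well between -0.01 and 0.05 m and x of cup4 in the frame of well between -0.074 and 0.074 m and y of cup4 in the frame of well between -0.139 and 0.139 m and z of cup4 in the frame of well between -0.01 and 0.05 m and x of cup5 in the frame of well between -0.074 and 0.074 m and y of cup5 in the frame of well between -0.139 and 0.139 m and z of cup5 in the frame of well between -0.01 and 0.05 m and linear speed of each of cup1, cup2, cup3, cup4, cup5, cylinder below 0.02 m/s and value of joint cover below 0.03 rad and horizontal distance between cylinder and parking below 0.024 m and angle between cylinder's own z axis and vertical below 0.05 rad and height (world z) of cylinder below 0.005 m and value of joint start below 0.002 m); the robot touches nothing.
It fails at once if a cup is squeezed or pressed by the fingers with more than 80 N, both fingers together (contact force between the fingers and cup1 above 80 N or contact force between the fingers and cup2 above 80 N or contact force between the fingers and cup3 above 80 N or contact force between the fingers and cup4 above 80 N or contact force between the fingers and cup5 above 80 N).
It fails at once if a cup is dropped or thrown (over 1 m/s out of the fingers) ((linear speed of cup1 above 1 m/s and contact force between the fingers and cup1 below 0.1 N) or (linear speed of cup2 above 1 m/s and contact force between the fingers and cup2 below 0.1 N) or (linear speed of cup3 above 1 m/s and contact force between the fingers and cup3 below 0.1 N) or (linear speed of cup4 above 1 m/s and contact force between the fingers and cup4 below 0.1 N) or (linear speed of cup5 above 1 m/s and contact force between the fingers and cup5 below 0.1 N)).
It fails at once if the cylinder leans more than 15 degrees or is lifted (angle between cylinder's own z axis and vertical above 0.26 rad or height (world z) of cylinder above 0.01 m).
It fails at once if the cover slams onto a stop (over 1.5 rad/s within 0.1 rad of it) ((value of joint cover below 0.1 rad and velocity of joint cover below -1.5 rad/s) or (value of joint cover above 1.75 rad and velocity of joint cover above 1.5 rad/s)).
It fails at once if a bystander is moved more than 30 mm (distance of any of spray, jar, tape, mug, carton from where it was at the start of the episode above 0.03 m).
Of cup1, cup2, cup3, cup4, cup5 only 3 to 5 are there at a start; the rules pass over those that are not, and their reading is None.
At some moment in a run one of cup1, cup2, cup3, cup4, cup5 may be knocked a few centimetres aside while the robot is not near it.
It also fails if it takes over 210 s, if anything falls off the work surface, if the arm or the gripper's body presses on something with over 40 N, if the wrist force passes 120 N, or if a joint passes its speed limit or range.

## Working session

There is one attempt and no reset: what is moved stays moved. The work goes in short steps, Python scripts to look and compute and a tool call to move; the robot and the scene stay as the last step left them, time stands still between calls to the robot, and variables do not carry over. Pictures are saved under pics/ and viewed, at most 14 in all, crops included, and the job is handed in when it is done.

Besides the shell and the picture viewer there is one more tool, called after "Request:" as name(argument=value, ...) on one line, values as JSON. servo_tool: Moves the arm, as the interface text tells. Its arguments: {"type":"object","properties":{"deltas":{"type":"array","items":{"type":"array","items":{"type":"number"}}},"squeeze":{"type":"number"}},"required":["deltas"]}

```bash
mkdir -p pics; ls; cat > h.py <<'E'
import numpy as np, cv2
from scipy.spatial.transform import Rotation as R
from station import arm
def rot(o):
    o=np.array(o,float)
    if o.shape==(3,3): return o
    if o.shape==(4,): return R.from_quat(o).as_matrix()
    return R.from_euler('xyz',o).as_matrix()
def save(f,n): cv2.imwrite(f'pics/{n}.png',f['color'][:,:,::-1])
def world(f,p): return rot(f['orientation'])@np.array(p)+np.array(f['position'])
def ray(f,u,v,z):
    x,y=cv2.undistortPoints(np.array([[[u,v]]],float),np.array(f['K']),np.array(f['distortion']))[0,0]
    d=rot(f['orientation'])@[x,y,1]; c=np.array(f['position']); return c+d*(z-c[2])/d[2]
def pix(f,P):
    M=rot(f['orientation']); p=M.T@(np.array(P)-f['position'])
    return cv2.projectPoints(p.reshape(1,1,3),np.zeros(3),np.zeros(3),np.array(f['K']),np.array(f['distortion']))[0].ravel()
def find(f,q,n=9,c=.2):
    for d in arm.recognise(q,f)[:n]:
        if d['conf']>c:
            w=world(f,d['at']); print(q,round(d['conf'],2),w.round(3),pix(f,w).round())
E
python3 - <<'E'
from h import *
for n in ['top','side']:
    f=arm.grab_frame(n); save(f,n+'0'); print(n,f['position'],f['orientation'],f['shot'])
    for q in ['steriliser','cover','cover_bar','start_top','cylinder','parking','cup1','spray','jar','tape','mug','carton']: find(f,q)
print(arm.get_state())
E
```

```text
pics
top [ 0.47525926 -0.02927741  1.15310674] [-3.07613866 -0.00899101 -1.59920238] 1
steriliser 0.58 [0.53  0.242 0.089] [165. 217.]
cover 0.84 [0.522 0.213 0.087] [177. 221.]
cover 0.36 [0.494 0.397 0.087] [101. 234.]
cover_bar 0.9 [0.522 0.216 0.095] [175. 221.]
cover_bar 0.49 [ 0.662 -0.108  0.005] [306. 165.]
start_top 0.66 [0.494 0.402 0.087] [ 99. 234.]
start_top 0.42 [ 0.655 -0.417  0.025] [426. 163.]
cylinder 0.83 [ 0.524 -0.092  0.175] [306. 214.]
parking 0.93 [ 0.662 -0.108  0.003] [306. 165.]
cup1 0.87 [ 0.458 -0.22   0.05 ] [354. 242.]
cup1 0.63 [ 0.367 -0.321  0.051] [396. 277.]
cup1 0.62 [ 0.576 -0.247  0.05 ] [363. 194.]
cup1 0.62 [ 0.268 -0.313  0.053] [395. 318.]
cup1 0.62 [ 0.655 -0.416  0.021] [424. 163.]
cup1 0.59 [ 0.443 -0.404  0.048] [427. 246.]
cup1 0.58 [ 0.549 -0.373  0.046] [413. 204.]
cup1 0.58 [ 0.365 -0.035  0.058] [281. 282.]
jar 0.89 [ 0.345 -0.198  0.07 ] [349. 289.]
jar 0.64 [ 0.523 -0.09   0.172] [304. 215.]
tape 0.92 [ 0.658 -0.415  0.022] [424. 162.]
mug 0.95 [0.779 0.06  0.043] [239. 119.]
carton 0.58 [ 0.764 -0.169  0.058] [330. 121.]
carton 0
[... 1090 characters left out ...]
[285. 183.]
{'t': 1.3, 'q': array([-9.38910303e-01,  3.58644571e-01,  1.19001264e-02,  3.40080076e-05,
       -1.22406485e+00, -2.88108776e-01]), 'qd': array([-2.24251496e-03,  1.35825853e-05,  1.97761490e-03, -1.30859662e-03,
       -1.47970459e-04, -1.43227976e-03]), 'joint_efforts': array([-4.31895869e-04, -5.82399523e+01,  2.93304884e+01,  7.00242385e+00,
        1.26524470e-02, -8.72944554e-06]), 'eef_pos': array([ 0.22748668, -0.63550878,  0.22653859]), 'ee_rot': array([ 3.14158931e+00, -3.43490546e-05, -2.79780385e+00]), 'force': array([ 0.70928379,  0.06139863, -0.65418837]), 'moment': array([ 0.0119936 , -0.04043718, -0.0025284 ]), 'gripper_force': 0.0, 'width': 0.08791236695705298}
```

View pics/top0.png

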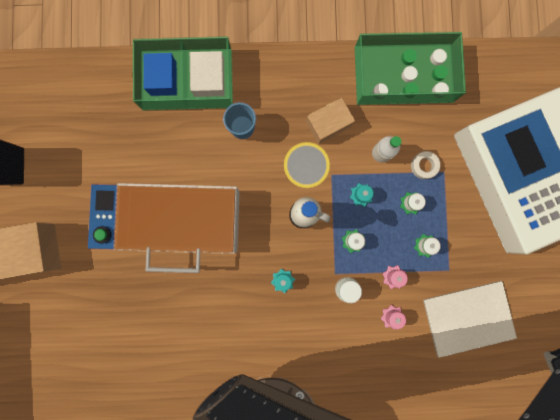

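View pics/side0.png

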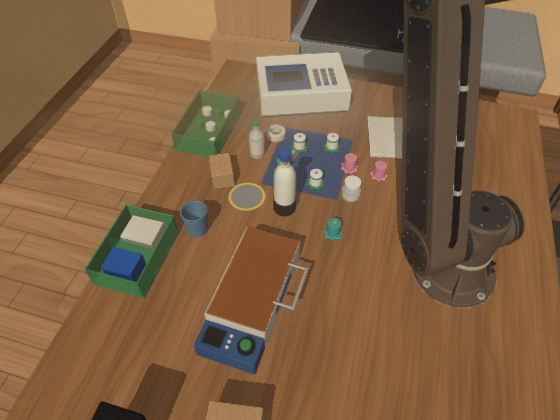

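The top view shows three green cups at (354,241), (414,203) and (429,246). It also shows turquoise and pink decoys, the cylinder at (308,212), the disc at (307,165), and the steriliser with its cover shut and the bar at (147–199,271). I'll enlarge the steriliser to get its pose.

```bash
python3 - <<'E'
import cv2
a=cv2.imread('pics/top0.png')[170:290,80:250]; cv2.imwrite('pics/topc.png',cv2.resize(a,None,fx=4.7,fy=4.7,interpolation=2))
E
```

```text
(no output)
```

View pics/topc.png

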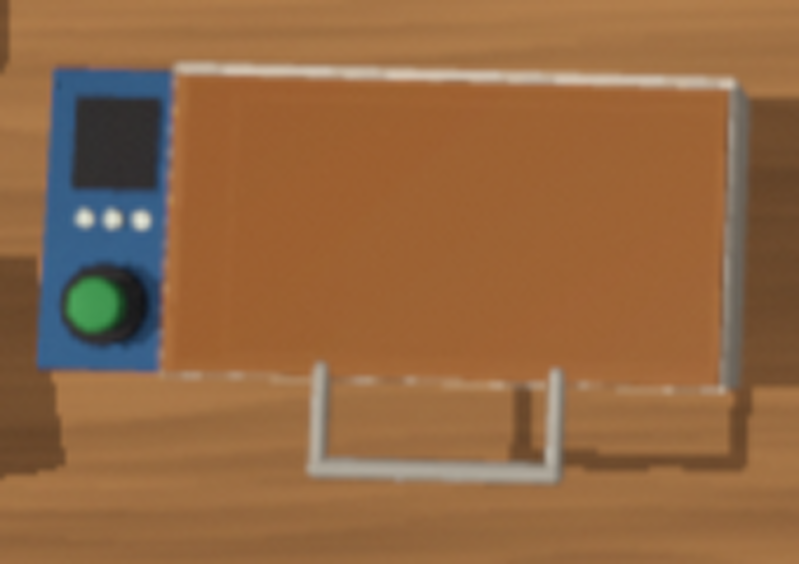

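The crop shows the bar from (313,467) to (556,472), the box's top corners at (175,68), (735,82), (724,389) and (162,375), and the button at (93,305).

```bash
python3 - <<'E'
from h import *
f=arm.grab_frame('top')
g=lambda u,v,z: ray(f,u/4.7+80-.4,v/4.7+170-.4,z)
C=[g(*c,.085) for c in [(175,68),(735,82),(724,389),(160,375)]]  # back+y, back-y, front-y, front+y
for c in C: print(c.round(4))
print('centre',np.mean(C,0).round(4),'size y',np.linalg.norm(C[0]-C[1]),np.linalg.norm(C[2]-C[3]),'x',np.linalg.norm(C[0]-C[3]),np.linalg.norm(C[1]-C[2]))
for a,b in [(1,0),(2,3)]:
    d=C[b]-C[a]; print('yaw',np.arctan2(-d[0],d[1]))
a,b=g(313,467,.09),g(556,472,.09); d=a-b; print('bar',a,b,(a+b)/2,np.linalg.norm(d),np.arctan2(-d[0],d[1]))
print('btn',g(93,305,.08))
s=arm.grab_frame('side')
print('btn side',ray(s,246,345,.08),ray(s,246,345,.075))
P=np.mean(C,0)[:2]; 
for yaw in (.0,.01,.02,.03,.04):
    c,si=np.cos(yaw),np.sin(yaw); print(yaw,'bar pred',P+np.array([c,si])*(.076-.2), )
fw=arm.grab_frame('wrist'); print(fw['position'],rot(fw['orientation']).round(2), fw['K'])
E
```

```text
[0.6144 0.3579 0.085 ]
[0.5991 0.0687 0.085 ]
[0.4414 0.0777 0.085 ]
[0.4565 0.3663 0.085 ]
centre [0.5278 0.2176 0.085 ] size y 0.28964013340140987 0.28895184485317116 x 0.15812855236515796 0.15797234398519588
yaw -0.05297375200617049
yaw -0.05242785456933169
bar [0.40786696 0.28680353 0.09      ] [0.4019275  0.16340088 0.09      ] [0.40489723 0.2251022  0.09      ] 0.12354550348883057 -0.04809364593668703
btn [0.49331942 0.40257535 0.08      ]
btn side [0.4893389  0.40517552 0.08      ] [0.49028852 0.40323349 0.075     ]
0.0 bar pred [0.40383125 0.21762742]
0.01 bar pred [0.40383745 0.21638744]
0.02 bar pred [0.40385605 0.21514758]
0.03 bar pred [0.40388704 0.21390798]
0.04 bar pred [0.40393044 0.21266874]
[ 0.1480245  -0.66355776  0.38370209] [[-0.34  0.89  0.29]
 [ 0.94  0.32  0.11]
 [ 0.    0.31 -0.95]] [[298.29737592   0.         279.92941371]
 [  0.         298.29737592 209.80087045]
 [  0.           0.           1.        ]]
```

```bash
python3 - <<'E'
from h import *
for n,box,z in [('top',(295,225,198,330),.245),('side',(270,300,140,175),.245)]:
    f=arm.grab_frame(n); x0,x1=box[0],box[1] 
    a=f['color'].astype(int)
    if n=='top': sl=(slice(196,226),slice(292,332))
    else: sl=(slice(140,176),slice(265,305))
    c=a[sl]; m=(c[...,2]>c[...,0]+50)&(c[...,2]>110)
    v,u=np.nonzero(m); v=v+sl[0].start; u=u+sl[1].start
    print(n,len(u),u.mean(),v.mean(),u.min(),u.max(),v.min(),v.max(),ray(f,u.mean(),v.mean(),.243 if n=='top' else .235).round(4))
    if n=='side':
        # boot dark pixels
        d=a[190:222,265:305]; m=d.sum(2)<110; v,u=np.nonzero(m); v=v+190;u=u+265
        print('boot',len(u),u.mean(),v.max(),u.min(),u.max(),ray(f,285,v.max(),0).round(4))
    y=np.array
E
```

```text
top 186 309.05913978494624 208.82258064516128 302 316 201 216 [ 0.5314 -0.0956  0.243 ]
side 128 283.59375 155.015625 277 289 149 163 [ 0.5323 -0.0902  0.235 ]<stdin>:13: RuntimeWarning: Mean of empty slice.
  ret = ret.dtype.type(ret / rcount)
Traceback (most recent call last):
ValueError: zero-size array to reduction operation maximum which has no identity
```

Request:
servo_tool(deltas=[[-1,0,0,0,0,0,6.566],[-1,0,0,0,0,0,6.566],[-1,0,0,0,0,0,6.566],[-1,-12.8,36.7,-4.9,0,0,0],[-1,-12.8,36.7,-4.9,0,0,0],[-1,-12.8,36.7,-4.9,0,0,0],[-1,-12.8,36.7,-4.9,0,0,0],[-1,-12.8,36.7,-4.9,0,0,0],[-1,-12.8,36.7,-4.9,0,0,0],[-1,-12.8,36.7,-4.9,0,0,0],[-1,-12.8,36.7,-4.9,0,0,0],[-1,-12.8,36.7,-4.9,0,0,0],[-1,-12.8,36.7,-4.9,0,0,0],[-1,-12.8,36.7,-4.9,0,0,0],[-1,-12.8,36.7,-4.9,0,0,0],[-1,-12.8,36.7,-4.9,0,0,0],[-1,-12.8,36.7,-4.9,0,0,0],[-1,-12.8,36.7,-4.9,0,0,0],[-1,0,0,0,0,0,0]])

```text
t: 3.13
eef_pos: [0.4217, -0.0802, 0.3013]
ee_rot: [3.141, 0.003, -3.137]
force: [-0.8, -0.7, 1.0]
width: 0.0875
gripper_force: 0.0
```

Request:
servo_tool(deltas=[[0.18,0,0,0,0,0,6.3],[0.18,0,0,0,0,-6.35,0],[0.18,0,0,0,0,-6.35,0],[0.18,0,0,0,0,-6.35,0],[0.18,0,0,0,0,-6.35,0],[0.18,0,0,0,0,-6.35,0],[0.18,0,0,0,0,-6.35,0],[0.18,0,0,0,0,0,0]])

```text
t: 3.8
eef_pos: [0.4261, -0.0848, 0.3186]
ee_rot: [3.123, 0.676, 3.027]
force: [-0.5, 0.0, 2.7]
width: 0.04
gripper_force: 0.0
```

```bash
cat > st.py <<'E'
from h import *
s=arm.get_state(); M=rot(s['ee_rot']); print(np.round(s['t'],2),s['eef_pos'].round(4),s['q'].round(2),s['width'].round(4)); print(M.round(3))
import sys
if len(sys.argv)>3:
    d=np.array([float(x) for x in sys.argv[1:4]])-s['eef_pos']; print('tool delta mm',(M.T@d*1000).round(1),'norm',np.linalg.norm(d).round(3))
E
python3 st.py 0.455 -0.0857 0.015
```

```text
Traceback (most recent call last):
  File "st.py", line 2, in <module>
    s=arm.get_state(); M=rot(s['ee_rot']); print(np.round(s['t'],2),s['eef_pos'].round(4),s['q'].round(2),s['width'].round(4)); print(M.round(3))
                                                                                                          ^^^^^^^^^^^^^^^^
AttributeError: 'float' object has no attribute 'round'
```

Request:
servo_tool(deltas=[[0.18,0,0,0,0,0,0],[0.18,0,0,0,0,0,0]])

```text
t: 3.97
eef_pos: [0.422, -0.0885, 0.3074]
ee_rot: [3.137, 0.653, 3.031]
force: [0.7, 0.8, -0.6]
width: 0.0363
gripper_force: 0.0
```

```bash
sed -i "s/s\['width'\].round(4)/round(s['width'],4)/" st.py; python3 st.py 0.455 -0.0857 0.016
```

```text
3.97 [ 0.422  -0.0885  0.3074] [ 0.55 -0.6  -1.02  0.61 -0.7  -2.62] 0.0363
[[-0.79   0.108  0.604]
 [ 0.087  0.994 -0.063]
 [-0.607  0.003 -0.795]]
tool delta mm [151.1   5.4 251.3] norm 0.293
```

Request:
servo_tool(deltas=[[0.18,0,0,0,0,6,0],[0.18,0,0,0,0,0,0],[0.18,0,0,0,0,0,0]])

```text
t: 4.22
eef_pos: [0.4236, -0.088, 0.3074]
ee_rot: [3.139, 0.547, 3.031]
force: [0.2, 0.1, 1.1]
width: 0.0358
gripper_force: 0.0
```

```bash
python3 st.py 0.468 -0.0872 0.15
```

```text
4.22 [ 0.4236 -0.088   0.3074] [ 0.53 -0.52 -0.89  0.45 -0.8  -2.46] 0.0358
[[-0.849  0.109  0.517]
 [ 0.094  0.994 -0.055]
 [-0.52   0.002 -0.854]]
tool delta mm [ 44.2   5.4 157.4] norm 0.164
```

Request:
servo_tool(deltas=[[0.3,7.4,0.9,26.2,0,0,0],[0.3,7.4,0.9,26.2,0,0,0],[0.3,7.4,0.9,26.2,0,0,0],[0.3,7.4,0.9,26.2,0,0,0],[0.3,7.4,0.9,26.2,0,0,0],[0.3,7.4,0.9,26.2,0,0,0],[0.3,0,0,0,0,0,0],[0.3,0,0,0,0,0,0]])

```text
t: 4.88
eef_pos: [0.4814, -0.101, 0.1802]
ee_rot: [3.112, 0.497, 3.033]
force: [0.5, -0.8, 0.2]
width: 0.0306
gripper_force: 0.0
```

```bash
python3 st.py 0.468 -0.0872 0.016; python3 - <<'E'
from h import *
f=arm.grab_frame('side'); save(f,'side1')
E
```

```text
4.88 [ 0.4814 -0.101   0.1802] [ 0.26 -0.2  -1.02  0.5  -0.31 -2.38] 0.0306
[[-0.874  0.094  0.477]
 [ 0.095  0.995 -0.022]
 [-0.477  0.026 -0.879]]
tool delta mm [ 91.3   8.1 137.6] norm 0.165
```

View pics/side1.png

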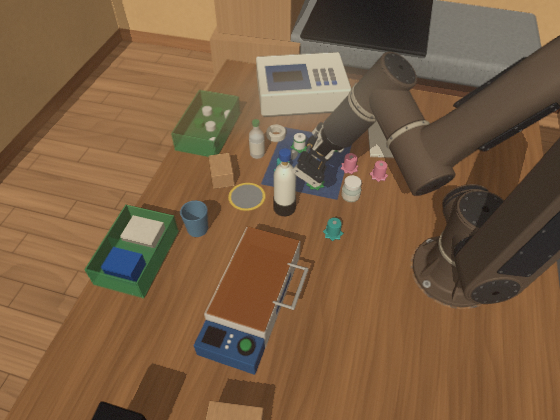

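The arm is at an elbow limit, with q3 at −1.02. The side view shows the gripper beside the cylinder at (315,170), with nothing touched. I'll fit a small kinematic model so I can check reach before each move.

```bash
cat > kin.py <<'E'
from h import *
from scipy.optimize import least_squares
E=lambda ax,t: R.from_euler(ax,t).as_matrix()
def fk(p,q,s4=1,s6=1):
    a1,lat,d1,L2,L3,e,Lt=p
    M1=E('z',q[0]); M2=E('y',q[1]); M3=M2@E('y',-q[2]); M5=M3@E('x',s4*q[3])@E('y',-q[4])
    pos=M1@(np.array([a1,lat,d1])+M2@[0,0,L2]+M3@[L3,0,e]+M5@[Lt,0,0])
    return pos,M1@M5@E('x',s6*q[5])
S=[([-.938910,.358645,.0119,0,-1.224065,-.288109],[.22749,-.63551,.22654],[3.14159,0,-2.797804]),
([.55,-.6,-1.02,.61,-.7,-2.62],[.422,-.0885,.3074],[3.137,.653,3.031]),
([.53,-.52,-.89,.45,-.8,-2.46],[.4236,-.088,.3074],[3.139,.547,3.031]),
([.26,-.2,-1.02,.5,-.31,-2.38],[.4814,-.101,.1802],[3.112,.497,3.033])]
def fit():
    best=None
    for s4 in (1,-1):
        for s6 in (1,-1):
            T0=fk(np.zeros(7),S[0][0],s4,s6)[1].T@rot(S[0][2])
            w=lambda i:1 if i==0 else .15
            res=lambda p: np.concatenate([w(i)*(fk(p,q,s4,s6)[0]-x) for i,(q,x,o) in enumerate(S)])
            r=least_squares(res,[.1,-.19,.35,.4,.4,0,.25])
            oe=[np.linalg.norm(fk(r.x,q,s4,s6)[1]@T0-rot(o)) for q,x,o in S]
            if best is None or sum(oe)<sum(best[3]): best=(r.x,s4,s6,oe,T0,[np.linalg.norm(fk(r.x,q,s4,s6)[0]-x) for q,x,o in S])
    return best
LO=np.array([-3.07,-1.43,-1.02,-3.03,-3.05,-3.03]);HI=np.array([3.07,2.12,1.25,1.67,0,3.03])
B=fit()
def ik(pos,M,q0s):
    out=[]
    for q0 in q0s:
        f=lambda q:(lambda P:np.concatenate([P[0]-pos,.3*R.from_matrix(P[1]@B[4]@M.T).as_rotvec()]))(fk(B[0],q,B[1],B[2]))
        r=least_squares(f,np.clip(q0,LO+.01,HI-.01),bounds=(LO,HI)); out.append((np.linalg.norm(r.fun),r.x))
    return min(out,key=lambda t:t[0])
E
python3 - <<'E'
from kin import *
s=arm.get_state(); S[3]=(s['q'],s['eef_pos'],s['ee_rot'])
B=fit(); print(B[0].round(4),B[1],B[2],np.round(B[3],3),np.round(B[5],3))
rng=np.random.default_rng(0); q0s=[s['q']]+[rng.uniform(LO,HI) for _ in range(12)]
d=-.107
for base in (np.pi+d,d):
  for tilt in (0,20,30,40,60,75):
    for D in (.475,.55,.63):
        a=np.radians(tilt)*(1 if base<1 else -1)
        M=E('z',base)@E('x',np.pi)@E('y',a)
        pos=np.array([D,-.0875-(D-.47)*.107,.016])
        e,q=ik(pos,M,q0s); print(round(base,2),tilt,D,'err',e.round(4),q.round(2))
E
```

```text
[ 0.2104 -0.1904  0.185   0.5431  0.2661 -0.0133  0.3611] -1 -1 [0.    0.009 0.007 0.   ] [0.003 0.086 0.071 0.026]
3.03 0 0.475 err 0.0256 [ 0.19  0.52 -1.02 -0.24 -0.09 -1.63]
3.03 0 0.55 err 0.0 [ 0.18  0.56 -0.89 -0.   -0.12 -1.85]
3.03 0 0.63 err 0.0 [ 0.14  0.61 -0.6  -0.   -0.37 -1.82]
3.03 20 0.475 err 0.0975 [ 0.19  0.38 -1.02  0.41 -0.05 -2.28]
3.03 20 0.55 err 0.0603 [ 0.14  0.5  -1.02 -3.03 -0.17  1.22]
3.03 20 0.63 err 0.0348 [ 0.11  0.6  -0.99 -3.03 -0.33  1.26]
3.03 30 0.475 err 0.0856 [ 1.69 -1.43 -1.02  0.7  -2.03 -3.03]
3.03 30 0.55 err 0.0983 [ 0.12  0.47 -1.02 -3.03 -0.22  1.25]
3.03 30 0.63 err 0.0631 [ 0.09  0.6  -1.02 -3.03 -0.45  1.3 ]
3.03 40 0.475 err 0.0746 [ 1.71 -1.43 -1.02  0.77 -2.04 -3.03]
3.03 40 0.55 err 0.1282 [ 1.76 -1.43 -1.02  0.86 -2.08 -3.03]
3.03 40 0.63 err 0.099 [ 0.07  0.59 -1.02 -3.03 -0.52  1.33]
3.03 60 0.475 err 0.1131 [ 1.72 -1.43 -1.02  0.91 -2.03 -2.99]
3.03 60 0.55 err 0.1381 [ 1.77 -1.43 -1.02  1.   -2.07 -2.99]
3.03 60 0.63 err 0.175 [ 0.04  0.6  -1.02 -3.03 -0.68  1.4 ]
3.03 75 0.475 err 0.1653 [ 1.68 -1.43 -1.02  1.01 -1.97 -2.9
[... 555 characters left out ...]
 0.02]
-0.11 30 0.55 err 0.0983 [ 0.12  0.47 -1.02 -3.03 -0.22 -1.89]
-0.11 30 0.63 err 0.0631 [ 0.09  0.6  -1.02 -3.03 -0.45 -1.84]
-0.11 40 0.475 err 0.0741 [ 1.75 -1.43 -1.02  0.77 -2.08  0.06]
-0.11 40 0.55 err 0.1367 [ 0.1   0.44 -1.02 -3.03 -0.26 -1.86]
-0.11 40 0.63 err 0.099 [ 0.07  0.59 -1.02 -3.03 -0.52 -1.81]
-0.11 60 0.475 err 0.1131 [ 1.72 -1.43 -1.02  0.91 -2.03  0.15]
-0.11 60 0.55 err 0.1381 [ 1.77 -1.43 -1.02  1.   -2.07  0.16]
-0.11 60 0.63 err 0.175 [ 0.04  0.6  -1.02 -3.03 -0.68 -1.74]
-0.11 75 0.475 err 0.1653 [ 1.68 -1.43 -1.02  1.01 -1.97  0.22]
-0.11 75 0.55 err 0.1748 [ 1.75 -1.43 -1.02  1.09 -2.04  0.21]
-0.11 75 0.63 err 0.2056 [-0.16  2.12 -1.02 -1.34 -2.73  0.19]
```

```bash
cat > log.py <<'E'
from h import *
import json
s=arm.get_state(); open('log.txt','a').write(json.dumps([list(map(float,s[k])) for k in('q','eef_pos','ee_rot')])+'\n'); print(s['eef_pos'].round(4),s['ee_rot'].round(3),s['q'].round(2))
E
python3 log.py
```

```text
[ 0.4812 -0.1007  0.181 ] [3.111 0.498 3.033] [ 0.27 -0.2  -1.02  0.5  -0.31 -2.38]
```

Request:
servo_tool(deltas=[[0.3,-10,0,-20,0,0,0],[0.3,-10,0,-20,0,0,0],[0.3,-10,0,-20,0,0,0],[0.3,-10,0,-20,0,0,0],[0.3,-10,0,-20,0,0,0],[0.3,0,0,0,0,0,0],[0.3,0,0,0,0,0,0]])

```text
t: 5.52
eef_pos: [0.4768, -0.1029, 0.2951]
ee_rot: [3.108, 0.504, 3.033]
force: [-0.3, -0.7, -0.5]
width: 0.0306
gripper_force: 0.0
```

```bash
python3 log.py
```

```text
[ 0.4768 -0.1029  0.2951] [3.108 0.504 3.033] [ 0.33 -0.33 -0.75  0.27 -0.69 -2.17]
```

Request:
servo_tool(deltas=[[0.3,0,0,0,0,5.7,0],[0.3,0,0,0,0,5.7,0],[0.3,0,0,0,0,5.7,0],[0.3,0,0,0,0,5.7,0],[0.3,0,0,0,0,5.7,0],[0.3,0,0,0,0,0,0]])

```text
t: 6.02
eef_pos: [0.4783, -0.1034, 0.2907]
ee_rot: [3.116, -0.008, 3.048]
force: [0.9, 0.4, -0.3]
width: 0.0306
gripper_force: 0.0
```

```bash
python3 log.py; cat >> kin.py <<'E'
E
python3 - <<'E'
import re
t=open('kin.py').read()
t=t.replace("a1,lat,d1,L2,L3,e,Lt=p","a1,lat,d1,L2,L3,e,Lt,w,e5=p").replace("M5=M3@E('x',s4*q[3])@E('y',-q[4])","M4=M3@E('x',s4*q[3]); M5=M4@E('y',-q[4])").replace("M5@[Lt,0,0])","M4@[0,w,0]+M5@[Lt,0,e5])").replace("np.zeros(7)","np.zeros(9)").replace("[.1,-.19,.35,.4,.4,0,.25]","[.1,-.1,.35,.4,.4,0,.25,-.1,0]")
t=t.replace("def fit():","import json\nS+=[tuple(json.loads(l)) for l in open('log.txt')]\ndef fit():").replace("w=lambda i:1 if i==0 else .15","w=lambda i:.15 if 0<i<4 else 1")
open('kin.py','w').write(t)
E
python3 -c "
from kin import *
print(B[0].round(4),B[1:3],np.round(B[3],3),np.round(B[5],4))"
```

```text
[ 0.4783 -0.1034  0.2907] [ 3.116 -0.008  3.048] [ 0.17  0.02 -0.26 -0.03 -1.3  -1.82]
[-1.000e-04  2.200e-03  1.992e-01  6.014e-01  4.649e-01 -6.000e-04
  3.773e-01 -1.940e-01 -8.000e-04] (-1, -1) [0.    0.009 0.007 0.006 0.    0.    0.   ] [0.0001 0.0022 0.0013 0.0042 0.0001 0.0001 0.0001]
```

```bash
cat > srch.py <<'E'
from kin import *
s=arm.get_state(); rng=np.random.default_rng(0); q0s=[s['q']]+[rng.uniform(LO,HI) for _ in range(5)]
d=-.107; f=np.array([np.cos(d),np.sin(d)]); c=np.array([.532,-.094])
for psi in (-60,-30,0,30,60):
  for tilt in (20,28,36,45):
    r=[]
    for D in (-.06,-.04,.09):
        h=d+np.radians(psi); M=E('z',h)@E('x',np.pi)@E('y',np.radians(tilt))
        M=M@E('z',np.pi); assert M[0,2]*np.cos(h)+M[1,2]*np.sin(h)<1
        if M[0,2]*np.cos(h)+M[1,2]*np.sin(h)<0: M=E('z',h)@E('x',np.pi)@E('y',-np.radians(tilt))@E('z',np.pi)
        p=np.r_[c+D*f,.016]
        e1,q=ik(p,M,q0s); e2,q2=ik(p,M@E('z',np.pi),q0s); r.append((round(min(e1,e2),3),(q if e1<e2 else q2).round(1).tolist()))
    print(psi,tilt,r[0][0],r[1][0],r[2][0],r[0][1],r[2][1])
E
python3 srch.py
```

```text
-60 20 0.015 0.008 0.0 [0.4, 0.3, -1.0, 0.8, -0.4, -0.7] [0.3, 0.4, -0.8, 0.8, -0.5, -0.6]
-60 28 0.034 0.026 0.0 [0.4, 0.3, -1.0, 0.9, -0.6, -0.9] [0.2, 0.4, -0.9, 1.3, -0.5, -1.0]
-60 36 0.048 0.04 0.0 [0.5, 0.4, -1.0, 1.0, -0.7, -1.1] [0.2, 0.5, -0.9, 1.5, -0.6, -1.2]
-60 45 0.058 0.05 0.0 [0.6, 0.4, -1.0, 1.1, -0.8, -1.3] [0.2, 0.5, -1.0, 1.6, -0.8, -1.4]
-30 20 0.02 0.023 0.001 [-0.6, 0.2, -1.0, -3.0, -0.0, -1.7] [-0.1, 0.3, -0.9, 1.7, -0.2, -0.6]
-30 28 0.006 0.009 0.021 [-0.6, 0.2, -1.0, -3.0, -0.1, -1.7] [-0.5, 0.4, -0.7, -3.0, -0.0, 1.3]
-30 36 0.022 0.021 0.03 [-0.7, 0.2, -1.0, -2.8, -0.2, 1.3] [-0.5, 0.4, -0.8, -3.0, -0.2, 1.4]
-30 45 0.049 0.048 0.04 [-0.7, 0.2, -1.0, -2.7, -0.3, 1.2] [-0.5, 0.4, -0.9, -3.0, -0.6, 1.4]
0 20 0.028 0.025 0.01 [0.2, 0.2, -1.0, 0.3, -0.1, -2.2] [0.1, 0.4, -0.8, 0.6, -0.1, -2.4]
0 28 0.04 0.039 0.034 [0.1, 0.2, -0.8, -0.6, -0.0, -1.2] [0.1, 0.4, -0.7, 0.0, -0.0, -1.8]
0 36 0.012 0.014 0.027 [-0.1, 0.2, -0.7, -1.3, -0.0, 2.9] [-0.0, 0.4, -0.5, -1.0, -0.0, -0.7]
0 45 0.0 0.0 0.0 [-0.8, 0.3, -0.9, -2.1, -0.5, -2.1] [-0.4, 0.4, -0.6, -2.0, -0.3, 0.7]
30 20 0.0 0.0 0.0 [0.1, 0.2, -0.7, -0.3, -0.3, -1.0] [0.1, 0.4, -0.5, -0.3, -0.4, -1.0]
30 28 0.0 0.0 0.0 [-0.1, 0.2, -0.7, -0.7, -0.3, 2.7] [-0.0, 0.4, -0.4, -0.6, -0.4, 2.5]
30 36 0.0 0.0 0.0 [-0.3, 0.2, -0.6, -1.1, -0.5, 0.1] [-0.2, 0.4, -0.4, -0.9, -0.4, -0.2]
30 45 0.0 0.0 0.0 [-0.6, 0.3, -0.6, -1.4, -0.7, 0.6] [-0.4, 0.4, -0.4, -1.3, -0.6, 0.3]
60 20 0.0 0.0 0.0 [-0.1, 0.3, -0.5, -0.5, -0.6, -0.2] [-0.1, 0.5, -0.3, -0.5, -0.7, -0.2]
60 28 0.0 0.0 0.0 [-0.2, 0.3, -0.5, -0.7, -0.7, 0.1] [-0.2, 0.5, -0.2, -0.7, -0.8, 0.0]
60 36 0.0 0.0 0.0 [-0.4, 0.4, -0.5, -0.9, -0.8, 0.4] [-0.3, 0.5, -0.2, -0.8, -0.8, 0.2]
60 45 0.0 0.0 0.0 [-0.5, 0.4, -0.4, -1.0, -1.0, 0.7] [-0.4, 0.5, -0.2, -1.0, -1.0, 0.4]
```

```bash
cat > geo.py <<'E'
from kin import *
yw=-.052; u=np.array([np.cos(yw),np.sin(yw),0]); v=np.array([-np.sin(yw),np.cos(yw),0]); SC=np.array([.5278,.2176,0])
H=SC+.076*u+[0,0,.086]
def bar(t): return H+u*(-.2*np.cos(t)+.004*np.sin(t))+np.array([0,0,.2*np.sin(t)+.004*np.cos(t)])
def down(yaw): return E('z',yaw)@E('x',np.pi)
E
python3 - <<'E'
from geo import *
s=arm.get_state(); rng=np.random.default_rng(0); 
for yaw in (-np.pi/2+yw,np.pi/2+yw):
    for t in (0,.4,.8,1.2,1.6,1.85):
        e,q=ik(bar(t)-[0,0,.014],down(yaw),[s['q']]+[rng.uniform(LO,HI) for _ in range(4)]); print(round(yaw,2),t,bar(t).round(3),round(e,4),q.round(2))
for yaw in (yw-np.pi,yw):
    for x,y in ((0,-.075),(0,.075),(-.03,0)):
        e,q=ik(SC+u*x+v*y+[0,0,.033],down(yaw),[s['q']]+[rng.uniform(LO,HI) for _ in range(4)]); print(round(yaw,2),x,y,round(e,4),q.round(2))
for yaw in (-np.pi/2,np.pi/2,-np.pi,0):
  for c in ((.458,-.22),(.549,-.373),(.443,-.404)):
        e,q=ik(np.r_[c,.018],down(yaw),[s['q']]+[rng.uniform(LO,HI) for _ in range(4)]); print('cup',round(yaw,2),c,round(e,4),q.round(2))
E
python3 st.py .4045 .2245 .2
```

```text
-1.62 0 [0.404 0.224 0.09 ] 0.0 [ 0.93  0.17 -0.64 -0.   -0.76 -0.99]
-1.62 0.4 [0.421 0.223 0.168] 0.0 [ 0.9   0.09 -0.52 -0.   -0.96 -0.95]
-1.62 0.8 [0.467 0.221 0.232] 0.0 [ 0.82  0.1  -0.34 -0.   -1.12 -0.87]
-1.62 1.2 [0.535 0.217 0.274] 0.0 [ 0.72  0.18 -0.16 -0.   -1.23 -0.78]
-1.62 1.6 [0.614 0.213 0.286] 0.0 [ 0.63  0.29  0.02 -0.   -1.3  -0.69]
-1.62 1.85 [0.663 0.211 0.277] 0.0 [ 0.59  0.37  0.12 -0.   -1.31 -0.64]
1.52 0 [0.404 0.224 0.09 ] 0.0 [ 0.93  0.17 -0.64  0.   -0.76  2.16]
1.52 0.4 [0.421 0.223 0.168] 0.0 [ 0.9   0.09 -0.52  0.   -0.96  2.19]
1.52 0.8 [0.467 0.221 0.232] 0.0 [ 0.82  0.1  -0.34  0.   -1.12  2.27]
1.52 1.2 [0.535 0.217 0.274] 0.0 [ 0.72  0.18 -0.16  0.   -1.23  2.37]
1.52 1.6 [0.614 0.213 0.286] 0.0 [ 0.63  0.29  0.02  0.   -1.3   2.46]
1.52 1.85 [0.663 0.211 0.277] 0.0 [ 0.59  0.37  0.12  0.   -1.31  2.5 ]
-3.19 0 -0.075 0.0 [ 0.63  0.35 -0.51 -0.   -0.71 -2.25]
-3.19 0 0.075 0.0 [ 0.82  0.44 -0.37 -0.   -0.77 -2.45]
-3.19 -0.03 0 0.0 [ 0.78  0.35 -0.51 -0.   -0.71 -2.4 ]
-0.05 0 -0.075 0.0 [ 0.63  0.35 -0.51  0.   -0.71  0.89]
-0.05 0 0.075 0.0 
[... 392 characters left out ...]
.0 [-0.3   0.53 -0.24 -0.   -0.8  -2.84]
cup 1.57 (0.443, -0.404) 0.0 [-0.41  0.45 -0.39 -0.   -0.73 -2.73]
cup -3.14 (0.458, -0.22) 0.0 [-0.06  0.33 -0.6  -0.   -0.64 -1.51]
cup -3.14 (0.549, -0.373) 0.0 [-0.3   0.53 -0.24 -0.   -0.8  -1.27]
cup -3.14 (0.443, -0.404) 0.0 [-0.41  0.45 -0.39 -0.   -0.73 -1.16]
cup 0 (0.458, -0.22) 0.1142 [-0.86  0.33 -0.91 -3.03 -0.   -0.82]
cup 0 (0.549, -0.373) 0.144 [-0.91  0.46 -0.67 -3.03 -0.   -0.77]
cup 0 (0.443, -0.404) 0.0 [-0.41  0.45 -0.39  0.   -0.73  1.98]
6.02 [ 0.4783 -0.1034  0.2907] [ 0.17  0.02 -0.26 -0.03 -1.3  -1.82] 0.0306
[[-0.996  0.094 -0.005]
 [ 0.094  0.995  0.026]
 [ 0.008  0.026 -1.   ]]
tool delta mm [103.4 317.1  99.7] norm 0.348
```

```bash
cat > go.py <<'E'
# usage: go.py x y z yaw : rotation (tool, deg) first, then shift in the target tool frame (mm)
from geo import *
import sys
x,y,z,yaw=map(float,sys.argv[1:5]); s=arm.get_state(); M=rot(s['ee_rot']); T=down(yaw)
r=np.degrees(R.from_matrix(M.T@T).as_rotvec()); d=T.T@(np.array([x,y,z])-s['eef_pos'])*1000
print('t',round(s['t'],2),'at',s['eef_pos'].round(4),'w',round(s['width'],4)); print('rot',r.round(2),'rows',np.ceil(abs(r).max()/7.1)); n=np.ceil(np.linalg.norm(d)/41); print('shift',d.round(1),'rows',n,'each',(d/n).round(2))
E
python3 go.py .4045 .2245 .16 -1.623
```

```text
t 6.02 at [ 0.4783 -0.1034  0.2907] w 0.0306
rot [  1.5    0.83 -92.38] rows 14.0
shift [-323.6   90.8  130.7] rows 9.0 each [-35.96  10.08  14.53]
```

Request:
servo_tool(deltas=[[0.45,0,0,0,0.11,0.06,-6.6],[0.45,0,0,0,0.11,0.06,-6.6],[0.45,0,0,0,0.11,0.06,-6.6],[0.45,0,0,0,0.11,0.06,-6.6],[0.45,0,0,0,0.11,0.06,-6.6],[0.45,0,0,0,0.11,0.06,-6.6],[0.45,0,0,0,0.11,0.06,-6.6],[0.45,0,0,0,0.11,0.06,-6.6],[0.45,0,0,0,0.11,0.06,-6.6],[0.45,0,0,0,0.11,0.06,-6.6],[0.45,0,0,0,0.11,0.06,-6.6],[0.45,0,0,0,0.11,0.06,-6.6],[0.45,0,0,0,0.11,0.06,-6.6],[0.45,0,0,0,0.11,0.06,-6.6],[0.45,-36,10,0,0,0,0],[0.45,-36,10,0,0,0,0],[0.45,-36,10,8,0,0,0],[0.45,-36,10,8,0,0,0],[0.45,-36,10,8,0,0,0],[0.45,-36,10,8,0,0,0]])

```text
t: 7.68
eef_pos: [0.4268, 0.1161, 0.2601]
ee_rot: [-3.129, 0.001, -1.623]
force: [2.0, 0.6, -0.8]
width: 0.0244
gripper_force: 0.0
```

Request:
servo_tool(deltas=[[0.45,-36,10,8,0,0,0],[0.45,-36,10,8,0,0,0],[0.45,-36,10,8,0,0,0],[0.45,0,0,20,0,0,0],[0.45,0,0,20,0,0,0],[0.45,0,0,0,0,0,0],[0.45,0,0,0,0,0,0]])

```text
t: 8.27
eef_pos: [0.4039, 0.2238, 0.1961]
ee_rot: [-3.131, -0.001, -1.622]
force: [-0.2, -0.4, 0.9]
width: 0.0243
gripper_force: 0.0
```

```bash
python3 go.py .4045 .2245 .078 -1.623; python3 - <<'E'
from h import *
f=arm.grab_frame('wrist'); save(f,'w1'); find(f,'cover_bar')
a=arm.grab_frame('side'); find(a,'cover_bar')
print([pix(f,p).round() for p in [(.4079,.2868,.09),(.4019,.1634,.09)]])
E
```

```text
t 8.27 at [0.4039 0.2238 0.1961] w 0.0243
rot [-0.59 -0.06  0.09] rows 1.0
shift [ -0.7  -0.5 118.1] rows 3.0 each [-0.23 -0.18 39.36]
cover_bar 0.94 [0.522 0.164 0.091] [145. 150.]
cover_bar 0.83 [0.526 0.255 0.092] [251. 286.]
[array([281., 268.]), array([281., 142.])]
```

View pics/w1.png

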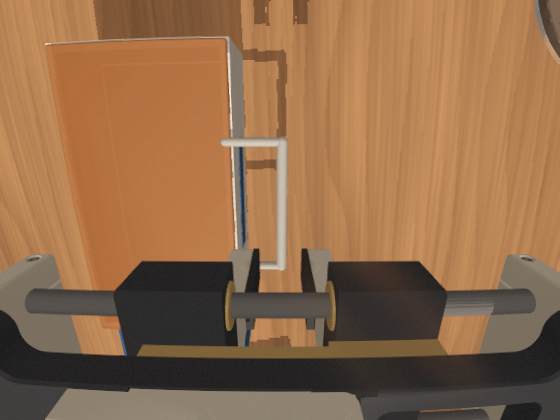

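The wrist view shows the bar at column 282, against a predicted 281. It lies centred between the fingers, so I descend and pinch.

Request:
servo_tool(deltas=[[0.45,0,0,30,-0.6,0,0],[0.45,0,0,30,0,0,0],[0.45,0,0,28,0,0,0],[0.45,0,0,20,0,0,0],[0.45,0,0,10,0,0,0],[0.45,0,0,0,0,0,0],[1,0,0,0,0,0,0],[1,0,0,0,0,0,0],[1,0,0,0,0,0,0],[1,0,0,0,0,0,0]], squeeze=20)

```text
t: 9.3
eef_pos: [0.4041, 0.2259, 0.08]
ee_rot: [3.141, 0.004, -1.623]
force: [-12.5, 4.8, 7.6]
width: 0.009
gripper_force: 20.0
```

```bash
cat > arc.py <<'E'
from geo import *
import sys
t0,t1,n=float(sys.argv[1]),float(sys.argv[2]),int(sys.argv[3]); T=down(-1.623)
s=arm.get_state(); print(s['eef_pos'].round(4),round(s['width'],4),s['force'].round(1))
P=np.array([bar(t) for t in np.linspace(t0,t1,n+1)]); print(np.round(np.diff(P,axis=0)@T*1000,1).tolist()); print('end',P[-1])
E
python3 arc.py 0 .9 18; python3 arc.py .9 1.8 18
```

```text
[0.4041 0.2259 0.08  ] 0.009 [-12.5   4.8   7.6]
[[-0.0, -0.4, -10.0], [-0.0, -0.9, -10.0], [-0.0, -1.4, -9.9], [-0.0, -1.9, -9.8], [-0.0, -2.4, -9.7], [-0.0, -2.9, -9.6], [-0.0, -3.4, -9.4], [-0.0, -3.8, -9.2], [-0.0, -4.3, -9.0], [-0.0, -4.8, -8.8], [-0.0, -5.2, -8.6], [-0.0, -5.6, -8.3], [-0.0, -6.0, -8.0], [-0.0, -6.4, -7.7], [-0.0, -6.8, -7.4], [-0.0, -7.1, -7.0], [-0.0, -7.5, -6.6], [-0.0, -7.8, -6.3]]
end [0.4826724  0.21994875 0.24515182]
[0.4041 0.2259 0.08  ] 0.009 [-12.5   4.8   7.6]
[[-0.0, -8.1, -5.9], [-0.0, -8.4, -5.4], [-0.0, -8.7, -5.0], [-0.0, -8.9, -4.6], [-0.0, -9.1, -4.1], [-0.0, -9.3, -3.7], [-0.0, -9.5, -3.2], [-0.0, -9.6, -2.7], [-0.0, -9.7, -2.2], [-0.0, -9.8, -1.7], [-0.0, -9.9, -1.3], [-0.0, -10.0, -0.8], [-0.0, -10.0, -0.3], [-0.0, -10.0, 0.2], [-0.0, -10.0, 0.7], [-0.0, -9.9, 1.2], [-0.0, -9.8, 1.7], [-0.0, -9.8, 2.2]]
end [0.65296639 0.21108547 0.27986072]
```

Request:
servo_tool(deltas=[[1,0,-0.4,-10],[1,0,-0.9,-10]])

```text
invalid input at $.deltas[0]: expected 7 numbers
```

Request:
servo_tool(deltas=[[1,0,-0.4,-10,0,0,0],[1,0,-0.9,-10,0,0,0],[1,0,-1.4,-9.9,0,0,0],[1,0,-1.9,-9.8,0,0,0],[1,0,-2.4,-9.7,0,0,0],[1,0,-2.9,-9.6,0,0,0],[1,0,-3.4,-9.4,0,0,0],[1,0,-3.8,-9.2,0,0,0]])

```text
t: 9.97
eef_pos: [0.4207, 0.225, 0.1578]
ee_rot: [3.14, 0.004, -1.623]
force: [-11.9, 5.7, 2.5]
width: 0.0097
gripper_force: 20.0
```

Request:
servo_tool(deltas=[[1,0,-4.3,-9,0,0,0],[1,0,-4.8,-8.8,0,0,0],[1,0,-5.2,-8.6,0,0,0],[1,0,-5.6,-8.3,0,0,0],[1,0,-6,-8,0,0,0],[1,0,-6.4,-7.7,0,0,0],[1,0,-6.8,-7.4,0,0,0],[1,0,-7.1,-7,0,0,0],[1,0,-7.5,-6.6,0,0,0],[1,0,-7.8,-6.3,0,0,0],[1,0,-8.1,-5.9,0,0,0],[1,0,-8.4,-5.4,0,0,0],[1,0,-8.7,-5,0,0,0],[1,0,-8.9,-4.6,0,0,0],[1,0,-9.1,-4.1,0,0,0],[1,0,-9.3,-3.7,0,0,0]])

```text
t: 11.3
eef_pos: [0.5365, 0.2186, 0.266]
ee_rot: [-3.139, 0.004, -1.622]
force: [-2.7, 1.8, 3.1]
width: 0.0088
gripper_force: 20.0
```

Request:
servo_tool(deltas=[[1,0,-9.5,-3.2,0,0,0],[1,0,-9.6,-2.7,0,0,0],[1,0,-9.7,-2.2,0,0,0],[1,0,-9.8,-1.7,0,0,0],[1,0,-9.9,-1.3,0,0,0],[1,0,-10,-0.8,0,0,0],[1,0,-10,-0.3,0,0,0],[1,0,-10,0.2,0,0,0],[1,0,-10,0.7,0,0,0],[1,0,-9.9,1.2,0,0,0],[1,0,-9.8,1.7,0,0,0]])

```text
t: 12.22
eef_pos: [0.645, 0.2126, 0.2707]
ee_rot: [3.141, 0.001, -1.622]
force: [-1.8, -0.3, 1.8]
width: 0.0094
gripper_force: 20.0
```

```bash
python3 arc.py 1.75 1.87 4;
```

```text
[0.645  0.2126 0.2707] 0.0094 [-1.8 -0.3  1.8]
[[-0.0, -5.9, 1.3], [-0.0, -5.8, 1.5], [-0.0, -5.8, 1.6], [-0.0, -5.7, 1.8]]
end [0.66638658 0.210387   0.27593527]
```

Request:
servo_tool(deltas=[[1,0,-5.9,1.3,0,0,0],[1,0,-5.8,1.5,0,0,0],[1,0,-5.8,1.6,0,0,0],[1,0,-2.7,0.8,0,0,0],[1,0,0,0,0,0,0],[1,0,0,0,0,0,0]])

```text
t: 12.72
eef_pos: [0.6626, 0.2115, 0.2659]
ee_rot: [3.138, 0.001, -1.622]
force: [-7.7, -0.6, 4.2]
width: 0.0091
gripper_force: 20.0
```

```bash
python3 arc.py 1.85 1.87 1;
```

```text
[0.6626 0.2115 0.2659] 0.0091 [-7.7 -0.6  4.2]
[[-0.0, -3.8, 1.2]]
end [0.66638658 0.210387   0.27593527]
```

Request:
servo_tool(deltas=[[0.3,0,0,0,0,0,0],[0.3,0,0,0,0,0,0],[0.3,0,0,0,0,0,0],[0.3,0,0,-10,0,0,0],[0.3,0,0,-30,0,0,0],[0.3,0,0,-30,0,0,0]])

```text
t: 13.22
eef_pos: [0.6639, 0.2114, 0.3363]
ee_rot: [3.14, 0.0, -1.622]
force: [1.5, 0.5, 0.7]
width: 0.0304
gripper_force: 0.0
```

```bash
python3 go.py .47 -.25 .33 -1.5708; python3 - <<'E'
from h import *
f=arm.grab_frame('top'); save(f,'top2'); f=arm.grab_frame('side'); find(f,'cover_bar'); find(f,'cover')
E
```

```text
t 13.22 at [0.6639 0.2114 0.3363] w 0.0304
rot [ 0.09  0.01 -2.93] rows 1.0
shift [461.4 193.9   6.3] rows 13.0 each [35.49 14.92  0.49]
cover_bar 0.78 [0.629 0.23  0.174] [213. 251.]
cover_bar 0.31 [0.567 0.248 0.062] [237. 286.]
cover 0.9 [0.632 0.226 0.178] [212. 249.]
```

View pics/top2.png

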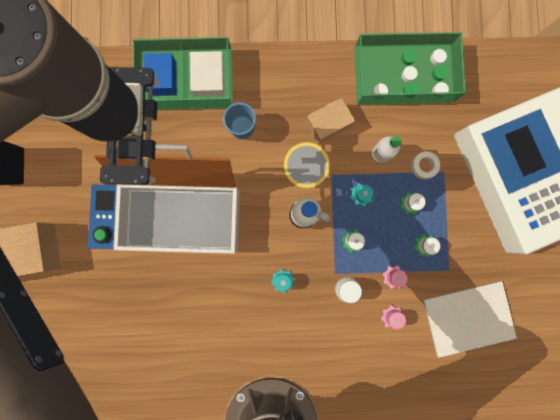

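The top view shows the cover leaning back behind the box with the bar near (172,150) and the well empty. The cups are unmoved and there are only three green ones. Next I fly to the cups.

Request:
servo_tool(deltas=[[-0.3,0,0,0,0,0,-2.93],[-0.3,35.5,14.9,0.5,0,0,0],[-0.3,35.5,14.9,0.5,0,0,0],[-0.3,35.5,14.9,0.5,0,0,0],[-0.3,35.5,14.9,0.5,0,0,0],[-0.3,35.5,14.9,0.5,0,0,0],[-0.3,35.5,14.9,0.5,0,0,0],[-0.3,35.5,14.9,0.5,0,0,0],[-0.3,35.5,14.9,0.5,0,0,0],[-0.3,35.5,14.9,0.5,0,0,0],[-0.3,35.5,14.9,0.5,0,0,0],[-0.3,35.5,14.9,0.5,0,0,0],[-0.3,35.5,14.9,0.5,0,0,0],[-0.3,35.5,14.9,0.5,0,0,0],[-0.3,0,0,0,0,0,0],[-0.3,0,0,0,0,0,0]])

```text
t: 14.75
eef_pos: [0.4693, -0.2515, 0.3282]
ee_rot: [3.141, 0.002, -1.575]
force: [-0.1, 0.4, -0.1]
width: 0.0572
gripper_force: 0.0
```

```bash
cat > cups.py <<'E'
from h import *
def green(f):
    hsv=cv2.cvtColor(f['color'],cv2.COLOR_RGB2HSV); return cv2.inRange(hsv,(50,90,40),(80,255,255))
def look(n,save_as=None):
    f=arm.grab_frame(n)
    if save_as: save(f,save_as)
    g=green(f)
    for d in arm.recognise('cup1',f):
        if d['conf']<.25: continue
        w=world(f,d['at']); p=pix(f,w).round().astype(int); x,y=p
        r=18 if n!='wrist' else 35
        a=g[max(0,y-r):y+r,max(0,x-r):x+r]; print(n,round(d['conf'],2),w.round(3),p,'greenfrac',(a>0).mean().round(3))
    return f
E
python3 - <<'E'
from cups import *
look('wrist','w2'); look('top')
E
```

```text
wrist 0.9 [ 0.553 -0.377  0.052] [218  81] greenfrac 0.068
wrist 0.88 [ 0.571 -0.255  0.049] [211 170] greenfrac 0.0
wrist 0.82 [ 0.464 -0.235  0.051] [284 183] greenfrac 0.054
wrist 0.62 [ 0.442 -0.408  0.054] [300  56] greenfrac 0.069
wrist 0.62 [ 0.371 -0.33   0.056] [351 117] greenfrac 0.0
wrist 0.59 [ 0.273 -0.329  0.051] [418 118] greenfrac 0.0
top 0.87 [ 0.265 -0.311  0.056] [395 319] greenfrac 0.0
top 0.58 [ 0.363 -0.304  0.004] [385 277] greenfrac 0.0
```

View pics/w2.png

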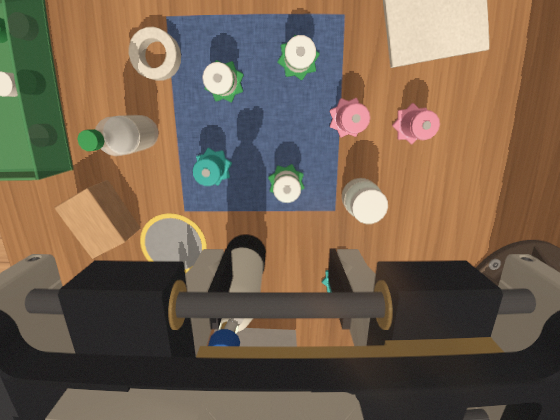

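The wrist view shows the green cups' white tops at (287,188), (218,77) and (300,52). The turquoise decoy is at (211,168) and the pink ones at (350,118) and (417,124). I'll turn the tops into positions at z = 0.052.

```bash
python3 - <<'E'
from h import *
f=arm.grab_frame('wrist'); hsv=cv2.cvtColor(f['color'],cv2.COLOR_RGB2HSV); w=cv2.inRange(hsv,(0,0,120),(179,70,255))
for u,v in [(287,188),(218,77),(300,52)]:
    m=np.zeros_like(w); m[v-20:v+20,u-20:u+20]=w[v-20:v+20,u-20:u+20]; n,l,st,c=cv2.connectedComponentsWithStats(m)
    k=1+np.argmax(st[1:,4]); print(st[k],c[k].round(1),'bbox ctr ray',ray(f,st[k][0]+st[k][2]/2-.5,st[k][1]+st[k][3]/2-.5,.052).round(4),'given',ray(f,u,v,.052).round(4))
E
python3 go.py .458 -.22 .1 -1.5708
```

```text
[274 169  29  33 714] [287.7 185.9] bbox ctr ray [ 0.4596 -0.2296  0.052 ] given [ 0.4611 -0.225   0.052 ]
[204  59  34  35 895] [220.2  76.4] bbox ctr ray [ 0.5522 -0.381   0.052 ] given [ 0.5556 -0.3798  0.052 ]
[286  33  32  38 941] [301.5  51.2] bbox ctr ray [ 0.4433 -0.4114  0.052 ] given [ 0.4453 -0.4107  0.052 ]
t 15.0 at [ 0.4711 -0.2489  0.3286] w 0.0569
rot [-0.02  0.11  0.09] rows 1.0
shift [-28.9  13.1 228.6] rows 6.0 each [-4.81  2.18 38.1 ]
```

Request:
servo_tool(deltas=[[-0.6,-6.7,2.9,38,0,0,0],[-0.6,-6.7,2.9,38,0,0,0],[-0.6,-6.7,2.9,38,0,0,0],[-0.6,-6.9,2.9,38,0,0,0],[-0.6,0,0,38,0,0,0],[-0.6,0,0,36,0,0,0],[-0.6,0,0,30,0,0,0],[-0.6,0,0,25,0,0,0],[-0.6,0,0,18,0,0,0],[-0.6,0,0,11.6,0,0,0],[-0.6,0,0,0,0,0,0],[1,0,0,0,0,0,0],[1,0,0,0,0,0,0],[1,0,0,0,0,0,0],[1,0,0,0,0,0,0],[1,0,0,0,0,0,0]], squeeze=24)

```text
t: 16.33
eef_pos: [0.4598, -0.2223, 0.0191]
ee_rot: [-3.139, 0.002, -1.571]
force: [-1.8, 0.9, 0.2]
width: 0.0424
gripper_force: 0.2
```

```bash
python3 go.py .458 -.22 .2 -.052;python3 - <<'E'
from geo import *
for x,y in ((0,-.075),(0,.075),(-.02,0)): print((SC+u*x+v*y).round(4))
E
```

```text
t 16.33 at [ 0.4598 -0.2223  0.0191] w 0.0424
rot [-1.800e-01 -3.000e-02 -8.701e+01] rows 13.0
shift [  -1.9   -2.2 -180.9] rows 5.0 each [ -0.39  -0.44 -36.17]
[0.5239 0.1427 0.    ]
[0.5317 0.2925 0.    ]
[0.5078 0.2186 0.    ]
```

Request:
servo_tool(deltas=[[1,0,0,0,0,0,0],[1,0,0,-6,0,0,0],[1,0,0,-15,0,0,0],[1,0,0,-30,0,0,0],[1,0,0,-30,0,0,-6.69],[1,0,0,-30,0,0,-6.69],[1,0,0,-30,0,0,-6.69],[1,0,0,-30,0,0,-6.69],[1,0,0,-30,0,0,-6.69],[1,0,0,-30,0,0,-6.69],[1,0,0,-30,0,0,-6.69],[1,0,0,0,0,0,-6.69],[1,0,0,0,0,0,-6.69],[1,0,0,0,0,0,-6.69],[1,0,0,0,0,0,-6.69],[1,0,0,0,0,0,-6.69],[1,0,0,0,0,0,-6.69],[1,0,0,0,0,0,0]])

```text
t: 17.83
eef_pos: [0.4586, -0.2227, 0.2796]
ee_rot: [-3.14, -0.001, -0.048]
force: [-1.3, -0.6, 0.6]
width: 0.042
gripper_force: 24.0
```

```bash
python3 go.py .5317 .2925 .28 -.052
```

```text
t 17.83 at [ 0.4586 -0.2227  0.2796] w 0.042
rot [-0.11 -0.04  0.24] rows 1.0
shift [ 4.620e+01 -5.183e+02 -4.000e-01] rows 13.0 each [ 3.550e+00 -3.987e+01 -3.000e-02]
```

Request:
servo_tool(deltas=[[1,0,0,0,0,0,0.24],[1,3.3,-37,0,0,0,0],[1,3.3,-37,0,0,0,0],[1,3.3,-37,0,0,0,0],[1,3.3,-37,0,0,0,0],[1,3.3,-37,0,0,0,0],[1,3.3,-37,0,0,0,0],[1,3.3,-37,0,0,0,0],[1,3.3,-37,0,0,0,0],[1,3.3,-37,0,0,0,0],[1,3.3,-37,0,0,0,0],[1,3.3,-37,0,0,0,0],[1,3.3,-37,0,0,0,0],[1,3.3,-37,0,0,0,0],[1,3.3,-37,0,0,0,0],[1,0,0,0,0,0,0],[1,0,0,0,0,0,0]])

```text
t: 19.25
eef_pos: [0.5345, 0.2935, 0.2792]
ee_rot: [-3.141, 0.001, -0.059]
force: [-0.4, -0.1, -0.8]
width: 0.0412
gripper_force: 24.0
```

```bash
python3 go.py .5317 .2925 .036 -.052
```

```text
t 19.25 at [0.5345 0.2935 0.2792] w 0.0412
rot [-0.02  0.03 -0.39] rows 1.0
shift [ -2.7   1.1 243.2] rows 6.0 each [-0.45  0.18 40.53]
```

Request:
servo_tool(deltas=[[1,-2.7,1.1,30,0,0,-0.3],[1,0,0,35,0,0,0],[1,0,0,35,0,0,0],[1,0,0,35,0,0,0],[1,0,0,35,0,0,0],[1,0,0,25,0,0,0],[1,0,0,18,0,0,0],[1,0,0,12,0,0,0],[1,0,0,8,0,0,0],[1,0,0,6,0,0,0],[1,0,0,4,0,0,0],[1,0,0,0,0,0,0],[1,0,0,0,0,0,0]])

```text
t: 20.33
eef_pos: [0.5325, 0.2914, 0.0379]
ee_rot: [-3.139, -0.001, -0.052]
force: [-0.0, 0.2, -0.0]
width: 0.0412
gripper_force: 24.0
```

Request:
servo_tool(deltas=[[1,0,0,2,0,0,0],[1,0,0,1.5,0,0,0],[1,0,0,0,0,0,0],[-0.3,0,0,0,0,0,0],[-0.3,0,0,0,0,0,0],[-0.3,0,0,0,0,0,0],[-0.3,0,0,-10,0,0,0],[-0.3,0,0,-25,0,0,0],[-0.3,0,0,-35,0,0,0],[-0.3,0,0,-40,0,0,0],[-0.3,0,0,-40,0,0,0],[-0.3,0,0,-40,0,0,0],[-0.3,0,0,-40,0,0,0],[-0.3,0,0,-40,0,0,0],[-0.3,0,0,0,0,0,0]])

```text
t: 21.58
eef_pos: [0.5348, 0.2919, 0.3144]
ee_rot: [-3.132, -0.012, -0.051]
force: [1.0, 1.5, 1.6]
width: 0.057
gripper_force: 0.0
```

```bash
python3 - <<'E'
from cups import *
look('top'); look('wrist')
E
python3 go.py .553 -.378 .28 -1.5708
```

```text
top 0.76 [0.533 0.279 0.054] [153 217] greenfrac 0.066
top 0.72 [ 0.368 -0.321  0.05 ] [396 277] greenfrac 0.0
top 0.65 [ 0.579 -0.246  0.053] [363 193] greenfrac 0.0
top 0.62 [ 0.267 -0.314  0.054] [396 318] greenfrac 0.0
top 0.57 [ 0.549 -0.375  0.047] [414 204] greenfrac 0.077
top 0.55 [ 0.438 -0.404  0.046] [427 248] greenfrac 0.082
wrist 0.8 [ 0.376 -0.034  0.038] [484 260] greenfrac 0.0
wrist 0.79 [0.55  0.29  0.068] [282 167] greenfrac 0.049
wrist 0.25 [0.595 0.219 0.083] [337 130] greenfrac 0.0
t 21.78 at [0.5314 0.2905 0.3036] w 0.0574
rot [-8.000e-02  7.000e-02  8.703e+01] rows 13.0
shift [668.5 -21.6  23.6] rows 17.0 each [39.32 -1.27  1.39]
```

Request:
servo_tool(deltas=[[-0.6,0,0,0,0,0,6.69],[-0.6,0,0,0,0,0,6.69],[-0.6,0,0,0,0,0,6.69],[-0.6,0,0,0,0,0,6.69],[-0.6,0,0,0,0,0,6.69],[-0.6,0,0,0,0,0,6.69],[-0.6,0,0,0,0,0,6.69],[-0.6,0,0,0,0,0,6.69],[-0.6,0,0,0,0,0,6.69],[-0.6,0,0,0,0,0,6.69],[-0.6,0,0,0,0,0,6.69],[-0.6,0,0,0,0,0,6.69],[-0.6,0,0,0,0,0,6.69]])

```text
t: 22.87
eef_pos: [0.5314, 0.2903, 0.3021]
ee_rot: [3.14, -0.001, -1.576]
force: [0.1, 0.1, -0.6]
width: 0.0699
gripper_force: 0.0
```

Request:
servo_tool(deltas=[[-0.6,39.3,-1.3,0,0,0,0],[-0.6,39.3,-1.3,0,0,0,0],[-0.6,39.3,-1.3,0,0,0,0],[-0.6,39.3,-1.3,0,0,0,0],[-0.6,39.3,-1.3,0,0,0,0],[-0.6,39.3,-1.3,0,0,0,0],[-0.6,39.3,-1.3,0,0,0,0],[-0.6,39.3,-1.3,0,0,0,0],[-0.6,39.3,-1.3,0,0,0,0],[-0.6,39.3,-1.3,0,0,0,0],[-0.6,39.3,-1.3,0,0,0,0],[-0.6,39.3,-1.3,0,0,0,0],[-0.6,39.3,-1.3,0,0,0,0],[-0.6,39.3,-1.3,0,0,0,0],[-0.6,39.3,-1.3,0,0,0,0],[-0.6,39.3,-1.3,0,0,0,0],[-0.6,39.3,-1.3,0,0,0,0],[-0.6,0,0,0,0,0,0],[-0.6,0,0,0,0,0,0]])

```text
t: 24.45
eef_pos: [0.5535, -0.3791, 0.2997]
ee_rot: [3.138, 0.003, -1.573]
force: [0.4, 0.3, -0.4]
width: 0.0702
gripper_force: 0.0
```

```bash
python3 go.py .5535 -.378 .018 -1.5708; python3 - <<'E'
from cups import *
look('wrist'); look('side')
E
```

```text
t 24.45 at [ 0.5535 -0.3791  0.2997] w 0.0702
rot [ 0.21  0.2  -0.14] rows 1.0
shift [ -1.1   0.  281.7] rows 7.0 each [-0.16  0.   40.24]
wrist 0.92 [ 0.371 -0.334  0.051] [406 207] greenfrac 0.0
wrist 0.87 [ 0.556 -0.386  0.054] [278 171] greenfrac 0.061
wrist 0.87 [ 0.273 -0.331  0.037] [465 206] greenfrac 0.0
wrist 0.72 [ 0.446 -0.415  0.05 ] [359 149] greenfrac 0.071
wrist 0.64 [ 0.577 -0.263  0.046] [265 250] greenfrac 0.0
side 0.88 [0.532 0.307 0.056] [243 310] greenfrac 0.055
side 0.69 [ 0.362 -0.311  0.029] [349 164] greenfrac 0.015
side 0.68 [ 0.55  -0.366  0.032] [299 143] greenfrac 0.022
side 0.65 [ 0.26  -0.302  0.027] [379 173] greenfrac 0.0
side 0.59 [ 0.442 -0.396  0.034] [331 143] greenfrac 0.029
side 0.56 [ 0.363 -0.028  0.033] [333 228] greenfrac 0.005
side 0.5 [0.632 0.232 0.174] [212 251] greenfrac 0.0
side 0.29 [0.769 0.05  0.058] [195 215] greenfrac 0.002
```

Request:
servo_tool(deltas=[[-0.6,-0.5,0,40,0,0,0],[-0.6,0,0,40,0,0,0],[-0.6,0,0,40,0,0,0],[-0.6,0,0,40,0,0,0],[-0.6,0,0,38,0,0,0],[-0.6,0,0,30,0,0,0],[-0.6,0,0,25,0,0,0],[-0.6,0,0,18,0,0,0],[-0.6,0,0,10.7,0,0,0],[-0.6,0,0,0,0,0,0],[1,0,0,0,0,0,0],[1,0,0,0,0,0,0],[1,0,0,0,0,0,0],[1,0,0,0,0,0,0],[1,0,0,0,0,0,0],[1,0,0,0,0,0,0]], squeeze=24)

```text
t: 25.98
eef_pos: [0.5554, -0.3765, 0.022]
ee_rot: [-3.14, 0.001, -1.57]
force: [-0.6, 1.8, 4.9]
width: 0.0416
gripper_force: 24.0
```

Request:
servo_tool(deltas=[[1,0,0,0,0,0,0],[1,0,0,-6,0,0,0],[1,0,0,-15,0,0,0],[1,0,0,-30,0,0,0],[1,0,0,-30,0,0,-6.69],[1,0,0,-30,0,0,-6.69],[1,0,0,-30,0,0,-6.69],[1,0,0,-30,0,0,-6.69],[1,0,0,-30,0,0,-6.69],[1,0,0,-30,0,0,-6.69],[1,0,0,-30,0,0,-6.69],[1,0,0,-5,0,0,-6.69],[1,0,0,0,0,0,-6.69],[1,0,0,0,0,0,-6.69],[1,0,0,0,0,0,-6.69],[1,0,0,0,0,0,-6.69],[1,0,0,0,0,0,-6.69],[1,0,0,0,0,0,0]])

```text
t: 27.48
eef_pos: [0.5545, -0.3767, 0.287]
ee_rot: [-3.14, -0.001, -0.047]
force: [0.2, -0.3, -0.0]
width: 0.0417
gripper_force: 24.0
```

```bash
python3 go.py .5239 .1427 .28 -.052
```

```text
t 27.48 at [ 0.5545 -0.3767  0.287 ] w 0.0417
rot [-0.11 -0.03  0.31] rows 1.0
shift [ -57.6 -517.1    7. ] rows 13.0 each [ -4.43 -39.78   0.54]
```

Request:
servo_tool(deltas=[[1,0,0,-20,0,0,0.3],[1,-4.1,-36.9,0,0,0,0],[1,-4.1,-36.9,0,0,0,0],[1,-4.1,-36.9,0,0,0,0],[1,-4.1,-36.9,0,0,0,0],[1,-4.1,-36.9,0,0,0,0],[1,-4.1,-36.9,0,0,0,0],[1,-4.1,-36.9,0,0,0,0],[1,-4.1,-36.9,0,0,0,0],[1,-4.1,-36.9,0,0,0,0],[1,-4.1,-36.9,0,0,0,0],[1,-4.1,-36.9,0,0,0,0],[1,-4.1,-36.9,0,0,0,0],[1,-4.1,-36.9,0,0,0,0],[1,-4.1,-36.9,0,0,0,0],[1,0,0,0,0,0,0],[1,0,0,0,0,0,0]])

```text
t: 28.9
eef_pos: [0.5265, 0.1441, 0.3077]
ee_rot: [-3.14, -0.0, -0.058]
force: [0.1, -0.7, 0.3]
width: 0.0415
gripper_force: 24.0
```

```bash
python3 go.py .5239 .1427 .038 -.052
```

```text
t 28.9 at [0.5265 0.1441 0.3077] w 0.0415
rot [-0.1  -0.02 -0.32] rows 1.0
shift [ -2.5   1.5 269.7] rows 7.0 each [-0.36  0.21 38.52]
```

Request:
servo_tool(deltas=[[1,-2.5,1.5,30,0,0,-0.3],[1,0,0,38,0,0,0],[1,0,0,38,0,0,0],[1,0,0,38,0,0,0],[1,0,0,36,0,0,0],[1,0,0,30,0,0,0],[1,0,0,22,0,0,0],[1,0,0,15,0,0,0],[1,0,0,10,0,0,0],[1,0,0,7,0,0,0],[1,0,0,5,0,0,0],[1,0,0,0,0,0,0],[1,0,0,0,0,0,0]])

```text
t: 29.98
eef_pos: [0.525, 0.1414, 0.0394]
ee_rot: [-3.139, -0.002, -0.052]
force: [-0.8, -1.0, 0.1]
width: 0.0414
gripper_force: 24.0
```

Request:
servo_tool(deltas=[[1,0,0,1.5,0,0,0],[1,0,0,0.7,0,0,0],[1,0,0,0,0,0,0],[-0.3,0,0,0,0,0,0],[-0.3,0,0,0,0,0,0],[-0.3,0,0,0,0,0,0],[-0.3,0,0,-10,0,0,0],[-0.3,0,0,-25,0,0,0],[-0.3,0,0,-35,0,0,0],[-0.3,0,0,-40,0,0,0],[-0.3,0,0,-40,0,0,0],[-0.3,0,0,-40,0,0,0],[-0.3,0,0,-40,0,0,0],[-0.3,0,0,-40,0,0,0],[-0.3,0,0,0,0,0,0]])

```text
t: 31.23
eef_pos: [0.5273, 0.1414, 0.3167]
ee_rot: [-3.134, -0.013, -0.051]
force: [1.5, 0.3, 2.8]
width: 0.0569
gripper_force: 0.0
```

Request:
servo_tool(deltas=[[-0.6,0,0,0,0,0,6.69],[-0.6,0,0,0,0,0,6.69],[-0.6,0,0,0,0,0,6.69],[-0.6,0,0,0,0,0,6.69],[-0.6,0,0,0,0,0,6.69],[-0.6,0,0,0,0,0,6.69],[-0.6,0,0,0,0,0,6.69],[-0.6,0,0,0,0,0,6.69],[-0.6,0,0,0,0,0,6.69],[-0.6,0,0,0,0,0,6.69],[-0.6,0,0,0,0,0,6.69],[-0.6,0,0,0,0,0,6.69],[-0.6,0,0,0,0,0,6.69],[-0.6,0,0,0,0,0,0]])

```text
t: 32.4
eef_pos: [0.5241, 0.1407, 0.3072]
ee_rot: [-3.141, 0.002, -1.575]
force: [0.5, -0.6, 0.5]
width: 0.0702
gripper_force: 0.0
```

```bash
python3 go.py .444 -.408 .28 -1.5708; python3 - <<'E'
from cups import *
look('top')
E
```

```text
t 32.4 at [0.5241 0.1407 0.3072] w 0.0702
rot [-0.06  0.11 -0.25] rows 1.0
shift [548.7  80.1  27.2] rows 14.0 each [39.19  5.72  1.95]
top 0.89 [ 0.366 -0.319  0.05 ] [396 278] greenfrac 0.0
top 0.85 [0.529 0.136 0.065] [210 217] greenfrac 0.057
top 0.72 [ 0.264 -0.309  0.055] [394 320] greenfrac 0.0
top 0.57 [ 0.366 -0.034  0.052] [281 281] greenfrac 0.001
```

Request:
servo_tool(deltas=[[-0.6,39.2,5.7,0,0,0,0],[-0.6,39.2,5.7,0,0,0,0],[-0.6,39.2,5.7,0,0,0,0],[-0.6,39.2,5.7,0,0,0,0],[-0.6,39.2,5.7,0,0,0,0],[-0.6,39.2,5.7,0,0,0,0],[-0.6,39.2,5.7,0,0,0,0],[-0.6,39.2,5.7,0,0,0,0],[-0.6,39.2,5.7,0,0,0,0],[-0.6,39.2,5.7,0,0,0,0],[-0.6,39.2,5.7,0,0,0,0],[-0.6,39.2,5.7,0,0,0,0],[-0.6,39.2,5.7,0,0,0,0],[-0.6,39.2,5.7,0,0,0,0],[-0.6,0,0,0,0,0,0],[-0.6,0,0,0,0,0,0]])

```text
t: 33.83
eef_pos: [0.4441, -0.4099, 0.3047]
ee_rot: [3.141, 0.002, -1.57]
force: [0.4, 0.2, -0.4]
width: 0.07
gripper_force: 0.0
```

```bash
python3 go.py .444 -.408 .018 -1.5708; python3 - <<'E'
from cups import *
look('wrist'); look('side')
E
```

```text
t 33.83 at [ 0.4441 -0.4099  0.3047] w 0.07
rot [0.04 0.14 0.05] rows 1.0
shift [-1.900e+00  1.000e-01  2.867e+02] rows 7.0 each [-2.700e-01  1.000e-02  4.096e+01]
wrist 0.9 [ 0.269 -0.327  0.046] [396 229] greenfrac 0.0
wrist 0.85 [ 0.368 -0.337  0.05 ] [331 224] greenfrac 0.0
wrist 0.72 [ 0.443 -0.423  0.049] [281 165] greenfrac 0.058
side 0.75 [0.526 0.153 0.052] [262 262] greenfrac 0.059
side 0.74 [0.534 0.301 0.058] [243 307] greenfrac 0.056
side 0.73 [ 0.261 -0.306  0.027] [379 172] greenfrac 0.0
side 0.62 [ 0.441 -0.395  0.035] [332 143] greenfrac 0.029
side 0.6 [ 0.362 -0.025  0.036] [333 229] greenfrac 0.005
side 0.56 [ 0.362 -0.313  0.03 ] [349 164] greenfrac 0.014
```

Request:
servo_tool(deltas=[[-0.6,-0.5,0,40,0,0,0],[-0.6,0,0,40,0,0,0],[-0.6,0,0,40,0,0,0],[-0.6,0,0,40,0,0,0],[-0.6,0,0,40,0,0,0],[-0.6,0,0,32,0,0,0],[-0.6,0,0,25,0,0,0],[-0.6,0,0,18,0,0,0],[-0.6,0,0,11.7,0,0,0],[-0.6,0,0,0,0,0,0],[1,0,0,0,0,0,0],[1,0,0,0,0,0,0],[1,0,0,0,0,0,0],[1,0,0,0,0,0,0],[1,0,0,0,0,0,0],[1,0,0,0,0,0,0]], squeeze=24)

```text
t: 35.37
eef_pos: [0.4456, -0.4072, 0.0199]
ee_rot: [-3.14, 0.001, -1.57]
force: [-1.1, 2.1, 6.1]
width: 0.0417
gripper_force: 24.0
```

Request:
servo_tool(deltas=[[1,0,0,0,0,0,0],[1,0,0,-6,0,0,0],[1,0,0,-15,0,0,0],[1,0,0,-30,0,0,0],[1,0,0,-30,0,0,-6.69],[1,0,0,-30,0,0,-6.69],[1,0,0,-30,0,0,-6.69],[1,0,0,-30,0,0,-6.69],[1,0,0,-30,0,0,-6.69],[1,0,0,-30,0,0,-6.69],[1,0,0,-30,0,0,-6.69],[1,0,0,-20,0,0,-6.69],[1,0,0,0,0,0,-6.69],[1,0,0,0,0,0,-6.69],[1,0,0,0,0,0,-6.69],[1,0,0,0,0,0,-6.69],[1,0,0,0,0,0,-6.69],[1,0,0,0,0,0,0]])

```text
t: 36.87
eef_pos: [0.4449, -0.4074, 0.3001]
ee_rot: [-3.14, -0.001, -0.047]
force: [-0.0, -0.2, -0.3]
width: 0.0416
gripper_force: 24.0
```

```bash
python3 go.py .5078 .2186 .3 -.052
```

```text
t 36.87 at [ 0.4449 -0.4074  0.3001] w 0.0416
rot [-0.11 -0.05  0.31] rows 1.0
shift [ 3.030e+01 -6.284e+02  1.000e-01] rows 16.0 each [ 1.890e+00 -3.927e+01  1.000e-02]
```

Grasp height is 0.020, so I release at TCP z ≈ 0.035.

Request:
servo_tool(deltas=[[1,0,0,0,0,0,0.3],[1,1.8,-37,0,0,0,0],[1,1.8,-37,0,0,0,0],[1,1.8,-37,0,0,0,0],[1,1.8,-37,0,0,0,0],[1,1.8,-37,0,0,0,0],[1,1.8,-37,0,0,0,0],[1,1.8,-37,0,0,0,0],[1,1.8,-37,0,0,0,0],[1,1.8,-37,0,0,0,0],[1,1.8,-37,0,0,0,0],[1,1.8,-37,0,0,0,0],[1,1.8,-37,0,0,0,0],[1,1.8,-37,0,0,0,0],[1,1.8,-37,0,0,0,0],[1,1.8,-37,0,0,0,0],[1,1.8,-37,0,0,0,0],[1,1.8,-37,0,0,0,0],[1,0,0,0,0,0,0],[1,0,0,0,0,0,0]])

```text
t: 38.53
eef_pos: [0.5113, 0.2205, 0.3004]
ee_rot: [-3.141, 0.0, -0.058]
force: [0.0, -0.6, -1.3]
width: 0.0418
gripper_force: 24.0
```

```bash
python3 go.py .5078 .2186 .036 -.052
```

```text
t 38.53 at [0.5113 0.2205 0.3004] w 0.0418
rot [-0.05  0.02 -0.37] rows 1.0
shift [ -3.4   2.  264.4] rows 7.0 each [-0.49  0.29 37.76]
```

Request:
servo_tool(deltas=[[1,-3.4,2,30,0,0,-0.3],[1,0,0,38,0,0,0],[1,0,0,38,0,0,0],[1,0,0,38,0,0,0],[1,0,0,36,0,0,0],[1,0,0,28,0,0,0],[1,0,0,20,0,0,0],[1,0,0,14,0,0,0],[1,0,0,10,0,0,0],[1,0,0,7,0,0,0],[1,0,0,5,0,0,0],[1,0,0,0,0,0,0],[1,0,0,0,0,0,0]])

```text
t: 39.62
eef_pos: [0.5086, 0.2175, 0.0376]
ee_rot: [-3.139, -0.001, -0.052]
force: [-0.7, 0.6, -0.2]
width: 0.0415
gripper_force: 24.0
```

Request:
servo_tool(deltas=[[1,0,0,1.5,0,0,0],[1,0,0,1,0,0,0],[1,0,0,0,0,0,0],[-0.15,0,0,0,0,0,0],[-0.15,0,0,0,0,0,0],[-0.15,0,0,0,0,0,0],[-0.15,0,0,-10,0,0,0],[-0.15,0,0,-25,0,0,0],[-0.15,0,0,-35,0,0,0],[-0.15,0,0,-40,0,0,0],[-0.15,0,0,-40,0,0,0],[-0.15,0,0,-40,0,0,0],[-0.15,0,0,-40,0,0,0],[-0.15,0,0,-40,0,0,0],[-0.15,0,0,-20,0,0,0],[-0.15,0,0,0,0,0,0]])

```text
t: 40.95
eef_pos: [0.5097, 0.2175, 0.3315]
ee_rot: [-3.134, -0.009, -0.052]
force: [0.3, 1.1, 0.7]
width: 0.0502
gripper_force: 0.0
```

```bash
python3 - <<'E'
from cups import *
look('side'); look('wrist','w5'); f=arm.grab_frame('side'); find(f,'cover')
E
python3 go.py .665 .211 .36 -1.623; python3 srch.py | grep -E "^(30|60|45)"
```

```text
side 0.9 [0.532 0.303 0.059] [243 308] greenfrac 0.079
side 0.8 [0.526 0.153 0.052] [262 262] greenfrac 0.055
side 0.79 [0.512 0.234 0.06 ] [258 286] greenfrac 0.1
side 0.79 [ 0.262 -0.305  0.029] [379 172] greenfrac 0.0
side 0.63 [ 0.363 -0.023  0.032] [332 230] greenfrac 0.008
wrist 0.95 [ 0.372 -0.03   0.035] [433 245] greenfrac 0.001
wrist 0.89 [0.52  0.219 0.066] [279 168] greenfrac 0.073
wrist 0.8 [0.544 0.284 0.066] [232 153] greenfrac 0.058
wrist 0.69 [0.539 0.146 0.065] [331 152] greenfrac 0.054
wrist 0.49 [ 0.578 -0.231  0.004] [554 114] greenfrac 0.0
cover 0.95 [0.636 0.246 0.183] [208. 254.]
cover 0.35 [0.526 0.153 0.05 ] [262. 262.]
t 41.25 at [0.5075 0.2166 0.3233] w 0.0506
rot [4.000e-02 6.000e-02 9.002e+01] rows 13.0
shift [  -2.6 -157.6  -36.7] rows 4.0 each [ -0.66 -39.41  -9.17]
30 20 0.0 0.0 0.0 [0.1, 0.2, -0.7, -0.3, -0.3, 2.2] [0.1, 0.4, -0.5, -0.3, -0.4, -1.0]
30 28 0.0 0.0 0.0 [-0.1, 0.2, -0.7, -0.7, -0.3, 2.7] [-0.0, 0.4, -0.4, -0.6, -0.4, 2.5]
30 36 0.0 0.0 0.0 [-0.3, 0.2, -0.6, -1.1, -0.5, 0.1] [-0.2, 0.4, -0.4, -0.9, -0.4, -0.2]
30 45 0.0 0.0 0.0 [-0.6, 0.3, -0.6, -1.4, -0.7, 0.6] [-0.4, 0.4, -0.4, -1.3, -0.6, 0.3]
60 20 0.0 0.0 0.0 [-0.1, 0.3, -0.5, -0.5, -0.6, -0.2] [-0.1, 0.5, -0.3, -0.5, -0.7, -0.2]
60 28 0.0 0.0 0.0 [-0.2, 0.3, -0.5, -0.7, -0.7, -3.0] [-0.2, 0.5, -0.2, -0.7, -0.8, 0.0]
60 36 0.0 0.0 0.0 [-0.4, 0.4, -0.5, -0.9, -0.8, 0.4] [-0.3, 0.5, -0.2, -0.8, -0.8, 0.2]
60 45 0.0 0.0 0.0 [-0.5, 0.4, -0.4, -1.0, -1.0, -2.5] [-0.4, 0.5, -0.2, -1.0, -1.0, 0.4]
```

View pics/w5.png

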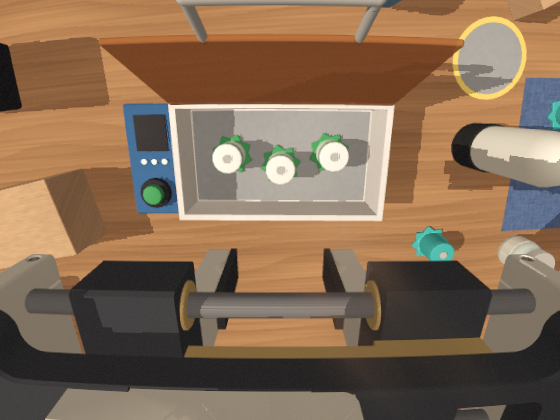

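The wrist view shows all three cups upright in the well at (228,158), (280,168) and (333,152). The cover is back on its stop, so now I lower it.

Request:
servo_tool(deltas=[[0.3,0,0,-20,0,0,6.93],[0.3,0,0,-17,0,0,6.93],[0.3,0,0,0,0,0,6.93],[0.3,0,0,0,0,0,6.93],[0.3,0,0,0,0,0,6.93],[0.3,0,0,0,0,0,6.93],[0.3,0,0,0,0,0,6.93],[0.3,0,0,0,0,0,6.93],[0.3,0,0,0,0,0,6.93],[0.3,0,0,0,0,0,6.93],[0.3,0,0,0,0,0,6.93],[0.3,0,0,0,0,0,6.93],[0.3,0,0,0,0,0,6.93],[0.3,-0.6,-31,0,0,0,0],[0.3,-0.6,-31,0,0,0,0],[0.3,-0.6,-31,0,0,0,0],[0.3,-0.6,-31,0,0,0,0],[0.3,-0.6,-31,0,0,0,0],[0.3,0,0,0,0,0,0],[0.3,0,0,0,0,0,0]])

```text
t: 42.92
eef_pos: [0.6639, 0.2111, 0.3579]
ee_rot: [3.138, -0.001, -1.626]
force: [-0.6, 0.0, -0.1]
width: 0.0305
gripper_force: 0.0
```

```bash
python3 go.py .663 .2115 .266 -1.623
```

```text
t 42.92 at [0.6639 0.2111 0.3579] w 0.0305
rot [ 0.22 -0.08 -0.15] rows 1.0
shift [-0.3  0.9 91.9] rows 3.0 each [-0.11  0.3  30.63]
```

Request:
servo_tool(deltas=[[0.3,0,0.9,30,0.2,0,-0.15],[0.3,0,0,28,0,0,0],[0.3,0,0,20,0,0,0],[0.3,0,0,14,0,0,0],[0.3,0,0,0,0,0,0],[1,0,0,0,0,0,0],[1,0,0,0,0,0,0],[1,0,0,0,0,0,0],[1,0,0,0,0,0,0]], squeeze=20)

```text
t: 43.67
eef_pos: [0.6626, 0.2121, 0.2711]
ee_rot: [-3.136, 0.003, -1.621]
force: [-5.7, -0.1, 2.6]
width: 0.0093
gripper_force: 9.2
```

```bash
python3 arc.py 1.85 .95 18; python3 arc.py .95 0 19
```

```text
[0.6626 0.2121 0.2711] 0.0093 [-5.7 -0.1  2.6]
[[0.0, 9.6, -2.7], [0.0, 9.8, -2.2], [0.0, 9.8, -1.7], [0.0, 9.9, -1.2], [0.0, 10.0, -0.7], [0.0, 10.0, -0.2], [0.0, 10.0, 0.3], [0.0, 10.0, 0.8], [0.0, 9.9, 1.3], [0.0, 9.8, 1.7], [0.0, 9.7, 2.2], [0.0, 9.6, 2.7], [0.0, 9.5, 3.2], [0.0, 9.3, 3.7], [0.0, 9.1, 4.1], [0.0, 8.9, 4.6], [0.0, 8.7, 5.0], [0.0, 8.4, 5.4]]
end [0.49076717 0.21952744 0.25100983]
[0.6626 0.2121 0.2711] 0.0093 [-5.7 -0.1  2.6]
[[0.0, 8.1, 5.9], [0.0, 7.8, 6.3], [0.0, 7.5, 6.6], [0.0, 7.1, 7.0], [0.0, 6.8, 7.4], [0.0, 6.4, 7.7], [0.0, 6.0, 8.0], [0.0, 5.6, 8.3], [0.0, 5.2, 8.6], [0.0, 4.8, 8.8], [0.0, 4.3, 9.0], [0.0, 3.8, 9.2], [0.0, 3.4, 9.4], [0.0, 2.9, 9.6], [0.0, 2.4, 9.7], [0.0, 1.9, 9.8], [0.0, 1.4, 9.9], [0.0, 0.9, 10.0], [0.0, 0.4, 10.0]]
end [0.40396761 0.22404509 0.09      ]
```

Request:
servo_tool(deltas=[[0.3,0,0,0,0,0,0],[0.3,0,0,3,0,0,0],[0.3,0,0,3,0,0,0],[0.3,0,0,0,0,0,0],[1,0,0,0,0,0,0],[1,0,0,0,0,0,0],[1,0,0,0,0,0,0],[1,0,0,0,0,0,0],[1,0,0,0,0,0,0]], squeeze=25)

```text
t: 44.42
eef_pos: [0.6624, 0.2118, 0.2636]
ee_rot: [-3.137, 0.002, -1.622]
force: [0.9, -0.1, 1.0]
width: 0.0091
gripper_force: 25.0
```

Request:
servo_tool(deltas=[[1,0,9.6,-2.7,0,0,0],[1,0,9.8,-2.2,0,0,0],[1,0,9.8,-1.7,0,0,0],[1,0,9.9,-1.2,0,0,0],[1,0,10,-0.7,0,0,0],[1,0,10,-0.2,0,0,0],[1,0,10,0.3,0,0,0],[1,0,10,0.8,0,0,0],[1,0,9.9,1.3,0,0,0],[1,0,9.8,1.7,0,0,0],[1,0,9.7,2.2,0,0,0],[1,0,9.6,2.7,0,0,0],[1,0,9.5,3.2,0,0,0],[1,0,9.3,3.7,0,0,0],[1,0,9.1,4.1,0,0,0],[1,0,8.9,4.6,0,0,0],[1,0,8.7,5,0,0,0],[1,0,8.4,5.4,0,0,0]])

```text
t: 45.92
eef_pos: [0.4898, 0.221, 0.2361]
ee_rot: [-3.137, 0.003, -1.621]
force: [1.7, 4.9, 0.6]
width: 0.0093
gripper_force: 25.0
```

Request:
servo_tool(deltas=[[1,0,8.1,5.9,0,0,0],[1,0,7.8,6.3,0,0,0],[1,0,7.5,6.6,0,0,0],[1,0,7.1,7,0,0,0],[1,0,6.8,7.4,0,0,0],[1,0,6.4,7.7,0,0,0],[1,0,6,8,0,0,0],[1,0,5.6,8.3,0,0,0],[1,0,5.2,8.6,0,0,0],[1,0,4.8,8.8,0,0,0],[1,0,4.3,9,0,0,0],[1,0,3.8,9.2,0,0,0],[1,0,3.4,9.4,0,0,0],[1,0,2.9,9.6,0,0,0],[1,0,2.4,9.7,0,0,0],[1,0,1.9,9.8,0,0,0]])

```text
t: 47.25
eef_pos: [0.4068, 0.2252, 0.1045]
ee_rot: [-3.137, 0.002, -1.621]
force: [-0.5, 5.9, 0.6]
width: 0.0088
gripper_force: 25.0
```

Request:
servo_tool(deltas=[[1,0,0.7,5,0,0,0],[1,0,0.7,5,0,0,0],[1,0,0.5,5,0,0,0],[1,0,0.4,5,0,0,0],[1,0,0.2,5,0,0,0],[1,0,0.2,4,0,0,0],[1,0,0,2,0,0,0],[1,0,0,0,0,0,0],[1,0,0,0,0,0,0]])

```text
t: 48.0
eef_pos: [0.404, 0.2253, 0.0738]
ee_rot: [-3.138, 0.002, -1.622]
force: [-3.1, 6.9, 2.6]
width: 0.009
gripper_force: 25.0
```

Request:
servo_tool(deltas=[[1,0,0,1.5,0,0,0],[1,0,0,1.5,0,0,0],[1,0,0,0,0,0,0],[1,0,0,0,0,0,0]])

```text
t: 48.33
eef_pos: [0.4041, 0.2254, 0.0727]
ee_rot: [-3.137, 0.002, -1.621]
force: [-13.3, 2.6, 29.2]
width: 0.0095
gripper_force: 25.0
```

```bash
python3 go.py .404 .2253 .3 -1.623; python3 - <<'E'
from geo import *
f=arm.grab_frame('side'); find(f,'cover_bar'); find(f,'start_top'); f=arm.grab_frame('top'); find(f,'start_top')
a=(f['color'].astype(int)); 
E
```

```text
t 48.33 at [0.4041 0.2254 0.0727] w 0.0095
rot [-0.25  0.13  0.13] rows 1.0
shift [ 1.000e-01  1.000e-01 -2.273e+02] rows 6.0 each [ 2.000e-02  2.000e-02 -3.788e+01]
cover_bar 0.67 [0.539 0.263 0.091] [245. 287.]
cover_bar 0.3 [0.532 0.318 0.093] [241. 306.]
start_top 0.48 [0.494 0.403 0.082] [244. 343.]
start_top 0.52 [0.495 0.401 0.087] [ 99. 234.]
```

Request:
servo_tool(deltas=[[1,0,0,-2,0,0,0],[0.3,0,0,0,0,0,0],[0.3,0,0,0,0,0,0],[0.3,0,0,0,0,0,0],[0.3,0,0,-8,0,0,0],[0.3,0,0,-20,0,0,0],[0.3,0,0,-35,0,0,0],[0.3,0,0,-38,0,0,0],[1,0,0,-20,0,0,0],[1,0,0,0,0,0,0]])

```text
t: 49.42
eef_pos: [0.4061, 0.2263, 0.1991]
ee_rot: [-3.132, 0.007, -1.621]
force: [0.8, 0.1, -0.4]
width: 0.0225
gripper_force: 0.0
```

```bash
python3 go.py .493 .4025 .12 -1.623; python3 - <<'E'
from geo import *
f=arm.grab_frame('top'); save(f,'top3'); hsv=cv2.cvtColor(f['color'],cv2.COLOR_RGB2HSV); m=cv2.inRange(hsv[215:255,85:120],(50,100,50),(80,255,255)); v,uu=np.nonzero(m); print(len(v),uu.mean()+85,v.mean()+215,ray(f,uu.mean()+85,v.mean()+215,.08))
s=arm.grab_frame('side'); hsv=cv2.cvtColor(s['color'],cv2.COLOR_RGB2HSV); m=cv2.inRange(hsv[325:365,225:265],(50,100,50),(80,255,255)); v,uu=np.nonzero(m); print(len(v),uu.mean()+225,v.mean()+325,[ray(s,uu.mean()+225,v.mean()+325,z).round(4) for z in (.07,.08)])
a=cv2.resize(f['color'][170:290,80:250,::-1],None,fx=3,fy=3); b=cv2.resize(s['color'][220:370,190:320,::-1],None,fx=2.4,fy=2.4); 
cv2.imwrite('pics/shut.png',np.hstack([a,b[:360,:280]]))
E
```

```text
t 49.42 at [0.4061 0.2263 0.1991] w 0.0225
rot [-0.54  0.39  0.11] rows 1.0
shift [-180.5  -77.6   79.1] rows 6.0 each [-30.08 -12.93  13.19]
124 99.95967741935483 234.41129032258064 [0.49348062 0.40118353 0.08      ]
119 245.25210084033614 344.5966386554622 [array([0.4933, 0.4008, 0.07  ]), array([0.4914, 0.4047, 0.08  ])]
```

View pics/shut.png

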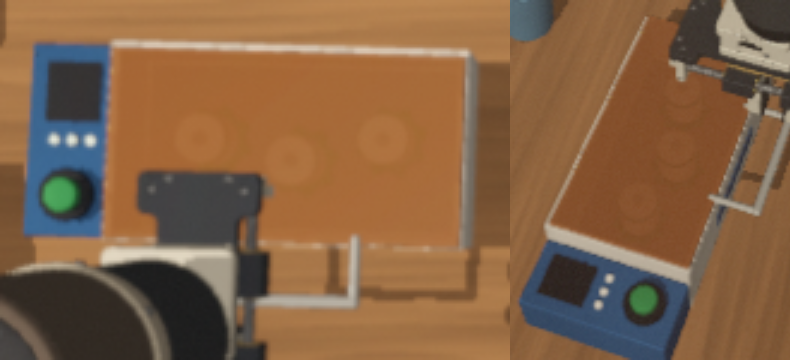

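The cover is shut flush, with the three cups visible through it. The button is at about (0.493, 0.4015), so I go above it and press.

Request:
servo_tool(deltas=[[1,-29.9,-12.9,8,-0.4,0.3,0],[1,-29.9,-12.9,10,0,0,0],[1,-29.9,-12.9,15,0,0,0],[1,-29.9,-12.9,15,0,0,0],[1,-29.9,-12.9,15,0,0,0],[1,-29.9,-12.9,15,0,0,0],[1,0,0,10,0,0,0],[1,0,0,10,0,0,0],[1,0,0,0,0,0,0],[1,0,0,0,0,0,0]], squeeze=20)

```text
t: 50.35
eef_pos: [0.4896, 0.3984, 0.0942]
ee_rot: [3.137, -0.006, -1.622]
force: [-0.1, 0.3, 0.3]
width: 0.0005
gripper_force: 0.0
```

Request:
servo_tool(deltas=[[1,0,0,6,0,0,0],[1,0,0,3,0,0,0],[1,0,0,3,0,0,0],[1,0,0,3,0,0,0],[1,0,0,0,0,0,0]])

```text
t: 50.77
eef_pos: [0.4904, 0.3997, 0.0804]
ee_rot: [3.139, -0.003, -1.622]
force: [-0.6, -0.1, 3.2]
width: 0.0006
gripper_force: 1.2
```

Request:
servo_tool(deltas=[[1,0,0,2,0,0,0],[1,0,0,2,0,0,0],[1,0,0,0,0,0,0]])

```text
t: 51.02
eef_pos: [0.4905, 0.3998, 0.0765]
ee_rot: [3.139, -0.003, -1.621]
force: [-0.7, -1.8, 5.6]
width: 0.0005
gripper_force: 2.4
```

Request:
servo_tool(deltas=[[1,0,0,2,0,0,0],[1,0,0,1,0,0,0],[1,0,0,0,0,0,0]])

```text
t: 51.27
eef_pos: [0.4906, 0.3999, 0.076]
ee_rot: [3.14, -0.003, -1.621]
force: [-7.5, -4.8, 21.3]
width: 0.0002
gripper_force: 10.7
```

Request:
servo_tool(deltas=[[1,0,0,-5,0,0,0],[1,0,0,-15,0,0,0],[1,0,0,-35,0,0,0],[1,0,0,-40,0,0,0],[1,0,0,-40,0,0,0],[1,0,0,-40,0,0,0],[1,0,0,-40,0,0,0],[1,0,0,0,0,0,0]])

```text
t: 51.93
eef_pos: [0.4938, 0.4027, 0.2979]
ee_rot: [-3.135, 0.006, -1.621]
force: [1.1, 0.4, 1.6]
width: 0.0007
gripper_force: 0.0
```

```bash
cat > plan.py <<'E'
from geo import *
f=arm.grab_frame('top'); find(f,'parking'); find(f,'cylinder')
print('gauge',ray(f,325,217,.21)-ray(f,309,209,.243))
s=arm.get_state(); print(s['eef_pos'].round(4),s['ee_rot'].round(3),s['q'].round(2))
c=np.array([.531,-.095]); D=np.array([.662,-.108])
for psi in (15,30):
  for a in (40,48):
    d=np.arctan2(*(D-c)[::-1]); h=d+np.radians(psi); hv=np.array([np.cos(h),np.sin(h)]); dv=(D-c)/np.linalg.norm(D-c)
    ca=np.radians(a); rho=.0259+.0095*np.cos(ca)
    P0=np.r_[c-(rho+.03)*hv,.30]; print('psi',psi,'a',a,'h',h.round(3),'rho',rho.round(4))
    way=[(P0,h,0),(P0,h,ca/2),(P0,h,ca),(np.r_[P0[:2],.15],h,ca),(np.r_[P0[:2],.022],h,ca),(np.r_[c-rho*hv,.022],h,ca),(np.r_[c-rho*hv+.5*(D-c),.022],h,ca),(np.r_[D-rho*hv,.022],h,ca)]
    q=s['q']
    for p,y,t in way:
        e,q=ik(p,down(y)@E('y',t),[q]); print(p.round(3),round(t,2),round(e,4),q.round(2))
E
python3 plan.py
```

```text
parking 0.75 [ 0.658 -0.107  0.004] [306. 166.]
cylinder 0.68 [ 0.524 -0.091  0.174] [305. 214.]
cylinder 0.68 [0.523 0.243 0.093] [163. 220.]
gauge [-0.01605887 -0.03606493 -0.033     ]
[0.4908 0.4008 0.2885] [ 3.139e+00 -2.000e-03 -1.622e+00] [ 0.99  0.26  0.02 -0.   -1.33 -1.04]
psi 15 a 40 h 0.163 rho 0.0332
[ 0.469 -0.105  0.3  ] 0 0.0 [ 0.19 -0.01 -0.28  0.   -1.3   1.54]
[ 0.469 -0.105  0.3  ] 0.35 0.0 [ 0.2  -0.23 -0.52  0.02 -0.93  1.53]
[ 0.469 -0.105  0.3  ] 0.7 0.0 [ 0.22 -0.42 -0.8   0.08 -0.49  1.46]
[ 0.469 -0.105  0.15 ] 0.7 0.0048 [ 0.18 -0.17 -1.02 -0.03 -0.03  1.58]
[ 0.469 -0.105  0.022] 0.7 0.0146 [-0.24  0.16 -0.69 -1.15 -0.26  3.03]
[ 0.498 -0.1    0.022] 0.7 0.0111 [-0.22  0.19 -0.65 -1.17 -0.25  3.03]
[ 0.564 -0.107  0.022] 0.7 0.0037 [-0.21  0.28 -0.54 -1.18 -0.25  3.03]
[ 0.629 -0.113  0.022] 0.7 0.0 [-0.17  0.35 -0.44 -1.1  -0.24  2.92]
psi 15 a 48 h 0.163 rho 0.0323
[ 0.47  -0.105  0.3  ] 0 0.0 [ 0.19 -0.01 -0.28  0.   -1.3   1.54]
[ 0.47  -0.105  0.3  ] 0.42 0.0 [ 0.2  -0.27 -0.57  0.02 -0.85  1.52]
[ 0.47  -0.105  0.3  ] 0.84 0.0 [ 0.22 -0.47 -0.94  0.1
[... 874 characters left out ...]
 -0.46 -0.96 -0.45  3.03]
[ 0.632 -0.122  0.022] 0.7 0.0129 [-0.24  0.39 -0.35 -0.97 -0.47  3.03]
psi 30 a 48 h 0.425 rho 0.0323
[ 0.474 -0.121  0.3  ] 0 0.0 [ 0.15  0.   -0.26  0.   -1.3   1.84]
[ 0.474 -0.121  0.3  ] 0.42 0.0 [ 0.01 -0.18 -0.42 -0.2  -0.96  2.07]
[ 0.474 -0.121  0.3  ] 0.84 0.0 [-0.39 -0.22 -0.44 -0.78 -0.88  2.75]
[ 0.474 -0.121  0.15 ] 0.84 0.0219 [-0.4  -0.03 -0.57 -0.95 -0.67  3.03]
[ 0.474 -0.121  0.022] 0.84 0.0707 [-0.28  0.16 -0.61 -0.97 -0.45  3.03]
[ 0.502 -0.108  0.022] 0.84 0.0659 [-0.25  0.19 -0.58 -0.99 -0.44  3.03]
[ 0.567 -0.115  0.022] 0.84 0.0585 [-0.25  0.29 -0.46 -1.   -0.46  3.03]
[ 0.633 -0.121  0.022] 0.84 0.0496 [-0.25  0.37 -0.35 -1.01 -0.48  3.03]
```

```bash
cat > plan2.py <<'E'
from geo import *
s=arm.get_state(); c=np.array([.531,-.095]); D=np.array([.661,-.108]); d=np.arctan2(*(D-c)[::-1])
def pose(h,a,sp): return down(h+np.pi)@E('y',-np.radians(a))@E('z',np.radians(sp))
if __name__=='__main__':
  for psi,a,sp in ((15,30,0),(20,30,10),(25,30,15),(30,30,15),(30,30,-15),(35,32,20),(40,32,20)):
    h=d+np.radians(psi); hv=np.array([np.cos(h),np.sin(h)]); M=pose(h,a,sp); rho=.0327+.0082
    P0=np.r_[c-(rho+.02)*hv,.28]; q=s['q']; print('psi',psi,'a',a,'sp',sp,'tooly',M[:,1].round(2),'toolz',M[:,2].round(2))
    for p,m in [(P0,down(h+np.pi)),(P0,pose(h,a/2,sp)),(P0,M),(np.r_[P0[:2],.15],M),(np.r_[P0[:2],.024],M),(np.r_[c-rho*hv,.024],M),(np.r_[D-rho*hv,.024],M)]:
        e,q=ik(p,m,[q]); print('  ',p.round(3),round(e,4),q.round(2))
E
python3 plan2.py
```

```text
psi 15 a 30 sp 0 tooly [-0.16  0.99  0.  ] toolz [ 0.49  0.08 -0.87]
   [ 0.471 -0.105  0.28 ] 0.0 [ 0.19  0.   -0.31 -0.   -1.26 -1.6 ]
   [ 0.471 -0.105  0.28 ] 0.0 [ 0.2  -0.16 -0.49  0.01 -0.98 -1.61]
   [ 0.471 -0.105  0.28 ] 0.0 [ 0.21 -0.31 -0.69  0.04 -0.67 -1.64]
   [ 0.471 -0.105  0.15 ] 0.0 [ 0.21 -0.15 -0.93  0.09 -0.26 -1.69]
   [ 0.471 -0.105  0.024] 0.0 [ 0.12  0.16 -0.85 -0.48 -0.04 -1.06]
   [ 0.491 -0.102  0.024] 0.0 [ 0.14  0.19 -0.84 -0.42 -0.02 -1.14]
   [ 0.621 -0.115  0.024] 0.0 [ 0.08  0.34 -0.6  -0.35 -0.12 -1.15]
psi 20 a 30 sp 10 tooly [-0.1   0.99  0.09] toolz [ 0.48  0.12 -0.87]
   [ 0.472 -0.11   0.28 ] 0.0 [ 0.18  0.01 -0.31 -0.   -1.26 -1.5 ]
   [ 0.472 -0.11   0.28 ] 0.0 [ 0.16 -0.15 -0.46 -0.03 -1.   -1.64]
   [ 0.472 -0.11   0.28 ] 0.0 [ 0.12 -0.28 -0.61 -0.1  -0.72 -1.56]
   [ 0.472 -0.11   0.15 ] 0.0 [ 0.11 -0.12 -0.79 -0.18 -0.38 -1.46]
   [ 0.472 -0.11   0.024] 0.0 [-0.04  0.17 -0.72 -0.7  -0.22 -0.81]
   [ 0.491 -0.105  0.024] 0.0 [-0.01  0.19 -0.71 -0.66 -0.21 -0.87]
   [ 0.621 -0.118  0.024] 0.0 [ 0.    0.35 -0.5  -0.53 -0.25 -1.01]
psi 25 a 
[... 2021 characters left out ...]
-0.87 -0.53 -0.39]
   [ 0.495 -0.115  0.024] 0.0 [-0.26  0.25 -0.55 -0.87 -0.51 -0.43]
   [ 0.625 -0.128  0.024] 0.0 [-0.19  0.39 -0.34 -0.76 -0.52 -0.61]
psi 40 a 32 sp 20 tooly [-0.29  0.94  0.18] toolz [ 0.44  0.3  -0.85]
   [ 0.481 -0.129  0.28 ] 0.0 [ 0.13  0.03 -0.28 -0.   -1.26 -1.11]
   [ 0.481 -0.129  0.28 ] 0.0 [ 0.   -0.07 -0.34 -0.18 -1.08 -1.26]
   [ 0.481 -0.129  0.28 ] 0.0 [-0.21 -0.12 -0.35 -0.48 -0.99 -0.91]
   [ 0.481 -0.129  0.15 ] 0.0 [-0.25  0.03 -0.49 -0.62 -0.76 -0.67]
   [ 0.481 -0.129  0.024] 0.0 [-0.34  0.27 -0.53 -0.86 -0.6  -0.3 ]
   [ 0.497 -0.118  0.024] 0.0 [-0.29  0.28 -0.52 -0.85 -0.58 -0.34]
   [ 0.627 -0.131  0.024] 0.0 [-0.22  0.41 -0.3  -0.76 -0.59 -0.51]
```

```bash
python3 go.py .471 -.1066 .29 -2.718; python3 - <<'E'
from plan2 import *
M=pose(.424,30,15); n=np.array([.982,.19]); q=[0.15,0.02,-0.3,0,-1.26,-1.3]; C=c-.041*n; F=D-.041*n; A=c-.061*n
for p,m in [(np.r_[A,.29],down(.424+np.pi)),(np.r_[A,.29],pose(.424,15,0)),(np.r_[A,.29],M),(np.r_[A,.15],M),(np.r_[A,.024],M),(np.r_[C,.024],M),(np.r_[F,.024],M)]:
    e,q=ik(p,m,[q]); print('  ',p.round(4),round(e,4),q.round(2))
E
```

```text
t 52.08 at [0.4908 0.4008 0.2885] w 0.0006
rot [ 0.08 -0.21 62.82] rows 9.0
shift [ 226.6 -454.4   -1.5] rows 13.0 each [ 17.43 -34.96  -0.12]
   [ 0.4711 -0.1066  0.29  ] 0.0 [ 0.19 -0.   -0.29 -0.   -1.28 -1.33]
   [ 0.4711 -0.1066  0.29  ] 0.0 [ 0.12 -0.13 -0.4  -0.09 -1.05 -1.23]
   [ 0.4711 -0.1066  0.29  ] 0.0 [ 0.   -0.23 -0.48 -0.28 -0.85 -1.28]
   [ 0.4711 -0.1066  0.15  ] 0.0 [-0.03 -0.06 -0.64 -0.43 -0.56 -1.06]
   [ 0.4711 -0.1066  0.024 ] 0.0 [-0.16  0.2  -0.64 -0.8  -0.4  -0.56]
   [ 0.4907 -0.1028  0.024 ] 0.0 [-0.14  0.22 -0.62 -0.78 -0.39 -0.6 ]
   [ 0.6207 -0.1158  0.024 ] 0.0 [-0.09  0.37 -0.4  -0.66 -0.42 -0.76]
```

Request:
servo_tool(deltas=[[0.27,0,0,0,0,0,6.98],[0.27,0,0,0,0,0,6.98],[0.27,0,0,0,0,0,6.98],[0.27,0,0,0,0,0,6.98],[0.27,0,0,0,0,0,6.98],[0.27,0,0,0,0,0,6.98],[0.27,0,0,0,0,0,6.98],[0.27,0,0,0,0,0,6.98],[0.27,0,0,0,0,0,6.98]])

```text
t: 52.83
eef_pos: [0.4905, 0.4002, 0.2861]
ee_rot: [-3.138, -0.007, -2.724]
force: [-0.5, 0.9, -0.5]
width: 0.0319
gripper_force: 0.0
```

Request:
servo_tool(deltas=[[0.27,17.4,-35,0,0,0,0],[0.27,17.4,-35,0,0,0,0],[0.27,17.4,-35,0,0,0,0],[0.27,17.4,-35,0,0,0,0],[0.27,17.4,-35,0,0,0,0],[0.27,17.4,-35,0,0,0,0],[0.27,17.4,-35,0,0,0,0],[0.27,17.4,-35,0,0,0,0],[0.27,17.4,-35,0,0,0,0],[0.27,17.4,-35,0,0,0,0],[0.27,17.4,-35,0,0,0,0],[0.27,17.4,-35,0,0,0,0],[0.27,17.4,-35,0,0,0,0],[0.27,0,0,0,0,-6,0],[0.27,0,0,0,0,-6,0],[0.27,0,0,0,0,-6,0],[0.27,0,0,0,0,-6,0],[0.27,0,0,0,0,-6,0]])

```text
t: 54.33
eef_pos: [0.4711, -0.1073, 0.289]
ee_rot: [-3.139, 0.523, -2.717]
force: [-1.1, -0.5, -0.2]
width: 0.0319
gripper_force: 0.0
```

Request:
servo_tool(deltas=[[0.27,0,0,0,0,0,5],[0.27,0,0,0,0,0,5],[0.27,0,0,0,0,0,5],[0.27,0,0,0,0,0,0],[0.27,0,0,0,0,0,0]])

```text
t: 54.75
eef_pos: [0.4713, -0.1071, 0.2888]
ee_rot: [2.997, 0.499, -3.014]
force: [0.0, -0.5, 0.1]
width: 0.0324
gripper_force: 0.0
```

```bash
python3 st.py .471 -.1066 .15; python3 st.py .471 -.1066 .024 | tail -1
```

```text
54.75 [ 0.4713 -0.1071  0.2888] [ 0.   -0.23 -0.48 -0.27 -0.85 -1.28] 0.0324
[[-0.871 -0.194  0.452]
 [-0.112  0.973  0.203]
 [-0.479  0.126 -0.869]]
tool delta mm [ 66.6 -16.9 120.5] norm 0.139
tool delta mm [126.9 -32.8 230. ] norm 0.265
```

Request:
servo_tool(deltas=[[0.27,12.9,-3.33,23.4,0,0,0],[0.27,12.9,-3.33,23.4,0,0,0],[0.27,12.9,-3.33,23.4,0,0,0],[0.27,12.9,-3.33,23.4,0,0,0],[0.27,12.9,-3.33,23.4,0,0,0],[0.27,12.9,-3.33,23.4,0,0,0],[0.27,12.9,-3.33,23.4,0,0,0],[0.27,12.9,-3.33,23.4,0,0,0],[0.27,12.9,-3.33,23.4,0,0,0],[0.27,5.4,-1.4,9.7,0,0,0],[0.27,4.5,-1.2,8,0,0,0],[0.27,0,0,0,0,0,0],[0.27,0,0,0,0,0,0]])

```text
t: 55.83
eef_pos: [0.4713, -0.1066, 0.0263]
ee_rot: [2.997, 0.498, -3.015]
force: [-0.1, -0.5, 0.2]
width: 0.0319
gripper_force: 0.0
```

```bash
python3 st.py .4907 -.1028 .024;  python3 st.py .6207 -.1158 .024 | tail -1; python3 - <<'E'
from h import *
f=arm.grab_frame('side'); t=arm.grab_frame('top')
cv2.imwrite('pics/push1.png',np.hstack([cv2.resize(f['color'][110:260,200:370,::-1],(453,400)),cv2.resize(t['color'][130:300,260:400,::-1],(330,400))]))
E
```

```text
55.83 [ 0.4713 -0.1066  0.0263] [-0.15  0.19 -0.65 -0.78 -0.39 -0.58] 0.0319
[[-0.871 -0.193  0.451]
 [-0.111  0.973  0.203]
 [-0.478  0.127 -0.869]]
tool delta mm [-16.2  -0.4  11.5] norm 0.02
tool delta mm [-128.   -38.1   67.5] norm 0.15
```

View pics/push1.png

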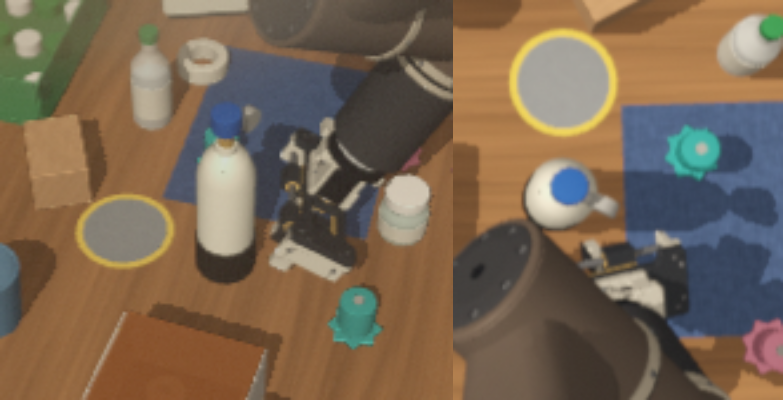

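The fingertips stand low behind the boot and clear of the jar and decoy. I make contact first, then push slowly.

Request:
servo_tool(deltas=[[0.27,-4,-0.1,3.1,0,0,0],[0.27,-4,-0.1,3,0,0,0],[0.27,-4,-0.1,2.8,0,0,0],[0.27,-3,-0.1,1.9,0,0,0],[0.27,0,0,0,0,0,0]])

```text
t: 56.35
eef_pos: [0.4908, -0.1027, 0.0252]
ee_rot: [2.997, 0.501, -3.015]
force: [-0.4, -0.7, 0.3]
width: 0.0318
gripper_force: 0.2
```

```bash
python3 st.py .6207 -.1158 .024; python3 - <<'E'
from h import *
f=arm.grab_frame('top'); a=f['color'].astype(int)[140:240,285:345]; m=(a[...,2]>a[...,0]+50)&(a[...,2]>110); v,u=np.nonzero(m); print(ray(f,u.mean()+285,v.mean()+140,.243),len(u))
E
```

```text
56.35 [ 0.4908 -0.1027  0.0252] [-0.13  0.21 -0.62 -0.77 -0.38 -0.61] 0.0318
[[-0.87  -0.193  0.453]
 [-0.11   0.973  0.203]
 [-0.48   0.126 -0.868]]
tool delta mm [-111.   -38.    57.3] norm 0.131
[ 0.55615786 -0.13379464  0.243     ] 475
```

Request:
servo_tool(deltas=[[0.27,-4.2,-1.4,2.2,0,0,0],[0.27,-6,-2.1,3.1,0,0,0],[0.27,-6,-2.1,3.1,0,0,0],[0.27,-6,-2.1,3.1,0,0,0],[0.27,-6,-2.1,3.1,0,0,0],[0.27,-6,-2.1,3.1,0,0,0],[0.27,-6,-2.1,3.1,0,0,0],[0.27,-6,-2.1,3.1,0,0,0],[0.27,-6,-2.1,3.1,0,0,0],[0.27,0,0,0,0,0,0]])

```text
t: 57.23
eef_pos: [0.5509, -0.1092, 0.0239]
ee_rot: [2.996, 0.499, -3.016]
force: [-3.4, 0.8, 1.6]
width: 0.0319
gripper_force: 1.8
```

```bash
cat > cyl.py <<'E'
from h import *
f=arm.grab_frame('top'); a=f['color'].astype(int); m=((a[...,2]>a[...,0]+70)&(a[...,2]>130)).astype(np.uint8); m[:,:285]=0; m[:,345:]=0; m[:140]=0; m[240:]=0
n,l,st,c=cv2.connectedComponentsWithStats(m)
for k in range(1,n):
    if st[k,4]>40: print('knob',st[k],ray(f,*c[k],.243).round(4))
hsv=cv2.cvtColor(f['color'],cv2.COLOR_RGB2HSV); y=cv2.inRange(hsv,(22,120,120),(35,255,255)); v,u=np.nonzero(y[130:205,275:340]); P=np.array([ray(f,uu+275,vv+130,0.)[:2] for uu,vv in zip(u,v)])
from scipy.optimize import least_squares
r=least_squares(lambda p:np.hypot(*(P-p[:2]).T)-p[2],[.66,-.108,.057],loss='soft_l1',f_scale=.003); print('disc',r.x.round(4),len(u)); find(f,'cylinder')
s=arm.grab_frame('side'); find(s,'cylinder')
E
python3 cyl.py; python3 st.py .6207 -.1158 .024
```

```text
knob [303 174  15  15 181] [ 0.5894 -0.0998  0.243 ]
disc [ 0.6636 -0.1098  0.0565] 295
cylinder 0.84 [ 0.581 -0.098  0.178] [308. 188.]
cylinder 0.61 [ 0.582 -0.08   0.135] [267. 179.]
57.43 [ 0.5507 -0.1093  0.0241] [-0.11  0.29 -0.53 -0.72 -0.39 -0.68] 0.0323
[[-0.871 -0.192  0.453]
 [-0.109  0.973  0.203]
 [-0.479  0.127 -0.868]]
tool delta mm [-60.2 -19.8  30.5] norm 0.07
```

Request:
servo_tool(deltas=[[0.27,-3.5,-1.3,1.7,0,0,0],[0.27,-6,-2.27,3,0,0,0],[0.27,-6,-2.27,3,0,0,0],[0.27,-6,-2.27,3,0,0,0],[0.27,-6,-2.27,3,0,0,0],[0.27,-6,-2.27,3,0,0,0],[0.27,-6,-2.27,3,0,0,0],[0.27,-6,-2.27,3,0,0,0],[0.27,-6,-2.27,3,0,0,0],[0.27,-6,-2.27,3,0,0,0],[0.27,-4,-1.5,2,0,0,0],[0.27,-2,-0.8,1,0,0,0],[0.27,0,0,0,0,0,0]])

```text
t: 58.52
eef_pos: [0.625, -0.1194, 0.0239]
ee_rot: [2.996, 0.5, -3.016]
force: [-4.2, 0.1, 1.7]
width: 0.032
gripper_force: 2.3
```

```bash
python3 cyl.py; python3 st.py .58 -.12 .026
```

```text
knob [307 140  15  14 181] [ 0.6621 -0.1099  0.243 ]
disc [ 0.6654 -0.1099  0.0551] 77
cylinder 0.85 [ 0.653 -0.108  0.182] [311. 156.]
cylinder 0.64 [ 0.654 -0.09   0.133] [245. 172.]
58.72 [ 0.6249 -0.1194  0.0241] [-0.09  0.37 -0.4  -0.65 -0.42 -0.76] 0.032
[[-0.871 -0.192  0.453]
 [-0.109  0.973  0.203]
 [-0.48   0.127 -0.868]]
tool delta mm [ 38.2   8.3 -22.1] norm 0.045
```

Request:
servo_tool(deltas=[[0.27,4,0.9,-2.4,0,0,0],[0.27,8.5,1.8,-5,0,0,0],[0.27,8.5,1.8,-5,0,0,0],[0.27,8.5,1.8,-5,0,0,0],[0.27,8.5,1.8,-5,0,0,0],[0.27,-9.6,2.5,-17.4,0,0,0],[0.27,-9.6,2.5,-17.4,0,0,0],[0.27,-14.4,3.8,-26,0,0,0],[0.27,-14.4,3.8,-26,0,0,0],[0.27,-14.4,3.8,-26,0,0,0],[0.27,-14.4,3.8,-26,0,0,0],[0.27,-14.4,3.8,-26,0,0,0],[0.27,-14.4,3.8,-26,0,0,0],[0.27,-14.4,3.8,-26,0,0,0],[0.27,0,0,0,0,0,0],[0.27,0,0,0,0,0,0]])

```text
t: 60.05
eef_pos: [0.5807, -0.1205, 0.2789]
ee_rot: [2.997, 0.505, -3.016]
force: [-1.1, -0.4, -0.4]
width: 0.0319
gripper_force: 0.0
```

```bash
python3 cyl.py; python3 - <<'E'
from h import *
f=arm.grab_frame('side'); save(f,'end'); find(f,'cover_bar')
E
```

```text
knob [307 140  15  14 182] [ 0.662  -0.1099  0.243 ]
disc [ 0.6633 -0.1092  0.0562] 235
cylinder 0.79 [ 0.648 -0.104  0.17 ] [309. 159.]
cylinder 0.79 [ 0.653 -0.09   0.131] [245. 173.]
cylinder 0.26 [0.516 0.287 0.093] [250. 297.]
cover_bar 0.79 [0.521 0.238 0.089] [254. 281.]
```

View pics/end.png

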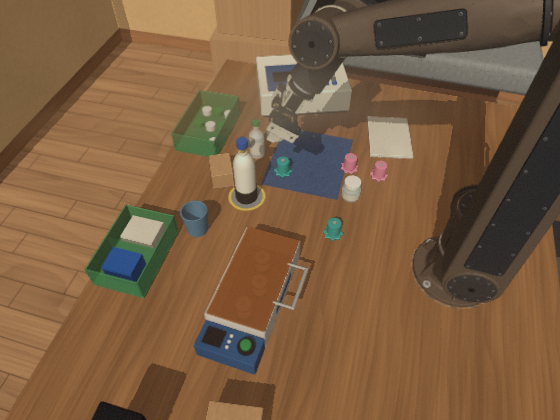

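The final view shows the cylinder upright on the disc at (245,190). The cover is shut with three cups visible through it, the button is up, and the arm touches nothing.

```bash
python3 -c "
from station import arm
print(arm.job_done())"
```

```text
the job is handed in; nothing more can be done
None
```

The job is handed in with no verdict returned: three cups in the well, the cover lowered and shut before the button was pressed, and the cylinder upright about 1–2 mm from the disc's centre.

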